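# Take the pile of canister parts apart and put each in its place

### The job

The washed canister parts are piled up on the tea box: take the pile apart from the top and put everything back where it belongs. Stand the slim pot inside the wide canister, put the short lid on the narrow canister, close the tall lid over the wide canister with the pot inside, both lids fully down, and lay the tea box flat in the wooden tray. Leave the canisters and the tray standing where they are, and do not knock over or push aside the spice jars and the honey jar.

Things in the scene. Friction and masses are not known exactly. Their poses are not given: they have to be found in the camera images.
- slim_pot: slim closed grey metal pot, a plain upright cylinder 30 mm in diameter and 80 mm tall (100 g), with a fine groove near its top; at the start the top of the pile, standing on the short lid within 6 mm of its middle. Origin at the centre of its underside. Its z axis points up. Loose.
- short_lid: short plain grey metal lid of the narrow canister, 50 mm wide, 30 mm tall (50 g), flat on top, open below (inside 43 mm wide, 26 mm deep); at the start second in the pile, on the tall lid within 6 mm of its middle. Origin at the centre of its lower rim, 30 mm below its top; z up. Loose.
- tall_lid: tall plain grey metal lid of the wide canister: a shell 66 mm wide, 58 mm tall (90 g), flat on top, open below (inside 59 mm wide, 54 mm deep); at the start third in the pile, on the tea box, up to 20 mm from its middle along its length. Origin at the centre of its lower rim, 58 mm below its top; z up. Loose.
- tea_box: closed red cardboard tea box lying flat, 70 mm wide along its x axis, 133 mm long along its y axis, 62 mm high (250 g, firm: may be gripped across its 70 mm width); at the start the bottom of the pile. Origin at the centre of its underside. Its z axis points up. Loose.
- wide_canister: open grey metal canister, 66 mm wide up to a shoulder at height 34 mm; above it a neck 53 mm wide, rim tapered, at height 56 mm. Opening 45 mm wide, inner floor at 4 mm: the slim pot stands in it with 7.5 mm play all round, 28 mm out above the rim. The tall lid slips over neck and pot (3 mm play all round) down to the shoulder. Loose, 450 g. Origin: centre of the underside; z up.
- narrow_canister: narrower, taller open grey metal canister, 50 mm wide up to a shoulder at height 52 mm; above it a neck 37 mm wide, rim tapered, at height 68 mm. The short lid slips over the neck (3 mm play all round) down to the shoulder. Loose, 450 g. Origin: centre of the underside; z up.
- tray: shallow brown wooden tray, outside 96 mm along its x axis and 160 mm along its y axis, 22 mm high, walls 4 mm thick, so 88 by 152 mm inside; its inner floor is 4 mm above its underside. The tea box lies flat in it, long side along long side. Origin at the centre of the underside. Loose, 600 g.
- spice_near: bystander, not to be moved: spice jar with a green cap, 46 mm in diameter and 106 mm tall, the one nearer to the robot. Origin at the centre of its underside.
- spice_far: bystander, not to be moved: spice jar with a green cap, 46 mm in diameter and 106 mm tall, the one farther from the robot. Origin at the centre of its underside.
- honey: bystander, not to be moved: honey jar with a white cap, 58 by 62 mm and 99 mm tall. Origin at the centre of its underside.

How it is judged:
At the end, for the whole second after the job is handed in: Slim pot upright on the wide canister's floor (12 mm of its axis); each lid on its canister, 4 mm of the shoulder, 6 mm of the axis, level to 0.06 rad; tea box flat on the tray's floor (20 mm of its centre, 0.3 rad lengthwise); canisters and tray upright; all released and at rest (horizontal distance between slim_pot and wide_canister below 0.012 m and z of slim_pot in the frame of wide_canister between -0.003 and 0.009 m and angle between slim_pot's own z axis and vertical below 0.1 rad and horizontal distance between tall_lid and wide_canister below 0.006 m and z of tall_lid in the frame of wide_canister between -0.003 and 0.038 m and angle between each of tall_lid, short_lid, tea_box, wide_canister, narrow_canister, tray's own z axis and vertical below 0.06 rad and horizontal distance between short_lid and narrow_canister below 0.006 m and z of short_lid in the frame of narrow_canister between -0.003 and 0.056 m and horizontal distance between tea_box and tray below 0.02 m and z of tea_box in the frame of tray between -0.003 and 0.009 m and angle between the y axis of tea_box and the y axis of tray, either way round below 0.3 rad and linear speed of each of slim_pot, short_lid, tall_lid, tea_box below 0.02 m/s); the robot touches nothing.
It fails at once if a spice jar or the honey jar is knocked over or pushed more than 40 mm (angle between any of spice_near, spice_far, honey's own z axis and vertical above 0.5 rad or distance of any of spice_near, spice_far, honey from where it was at the start of the episode above 0.04 m).
It fails at once if a canister or the tray is tipped over or pushed more than 40 mm from where it stood (angle between any of wide_canister, narrow_canister, tray's own z axis and vertical above 0.5 rad or distance of any of wide_canister, narrow_canister, tray from where it was at the start of the episode above 0.04 m).
It also fails if it takes over 115 s, if anything falls off the work surface, if the arm or the gripper's body presses on something with over 40 N, if the wrist force passes 120 N, or if a joint passes its speed limit or range.

### The arm

A 7-joint arm with a two-finger parallel gripper is mounted at the origin on a cart in front of the work surface, level with it; the furniture and walls round the work are solid. World frame = base frame: x ahead of the robot, y to its left, z up, the work surface at z = 0. Lengths are in m, angles in rad, forces in N, time in s.
With the tool pointing down it reaches from about 0.4 to 0.9 m from the base axis. Payload 5.5 kg.
Tool frame: the origin (TCP) lies midway between the tips of the shut fingers; the grasp point (between the pads) lies behind it (manip.grip_point_offset is the z of the grasp point in the tool frame, in m); z points along the fingers, y is the line along which they close (so a half turn about z gives the same grasp; the last joint's range is limited). The gripper opens to 92 mm and grips with 3 to 60 N. Pads are 19 mm wide; open, the fingers measure 130 mm over their backs; the gripper's body (75 mm by 190 mm) begins 47 mm behind the grasp point.
Start: joints at [1.44, 0.501, -0.427, 1.55, 0.221, 1.138, -0.21], TCP at [0.249, -0.6, 0.227] pointing down, gripper open.
Joint ranges: [-2.88, 2.88], [-0.31, 2.03], [-1.54, 1.56], [0.2, 2.42], [-1.41, 4.55], [0.19, 2.02], [-2.57, 2.57]. Speed limits (rad/s): [2.57, 2.57, 3.14, 3.14, 3.14, 3.14, 3.14].

### API

Orientations are given as a unit quaternion [x, y, z, w].
In Python, from cell import telemetry, camera, job, manip gives the robot as it stands. The module is installed in compiled form; this text tells all that it offers.
- The arm moves only by the tool drive_tool, never from a script. Its arguments are lists of equal length, an entry for each row: "travel": the shift along the tool's x, y, z as a fraction of full scale, a list of three; "rotation": the turn, a rotation vector about the tool's x, y, z as a fraction of full scale, a list of three. In form: {"travel": [[tx, ty, tz], ...], "rotation": [[ax, ay, az], ...]}. A call has 1 to 12 rows; each row is the pose to reach, as a shift and turn from the pose commanded when the call began, along the tool's axes at that moment; what a row does not reach only later rows make up. Full scale, the value 1, is 0.12 m for a shift and 60 degrees for a turn. A row lasts 1/10 s, in which the tool goes at most 50 mm and 8.59 degrees, less where a joint would pass 70% of its speed; a pose out of reach is approached as far as the arm can. A call with a number of a shift or a turn outside -1 to 1 is refused whole. A call with a gripper value outside its range is refused whole. "hand" is the closure, from 0 (fully open) to 1 (shut), set as the call begins (left out, the last holds). The fingers move at their own pace and stop on an object; "force" is the grip in N (left out, the last holds). Time passes only in rows, so rows that repeat a pose let the fingers close. It gives the time, the measured TCP pose, the force, the opening and the grip force at its end, in the units of the state.
- telemetry.sense(): the state, without advancing time (a new reading comes with each control period).
- camera(name): name is "scene" or "top" or "wrist"; returns a dict with "img" (400x640x3 uint8, blue, green, red), "vfov" (degrees; the focal length in pixels is half the picture's height over the tangent of half this angle, whatever the lens; pixels are square), "cx", "cy" (the principal point, pixels), "D" ([k1, k2, p1, p2, k3] as OpenCV has them; the pictures are not rectified), "xyz" and "rotation" of the camera in the world; the wrist camera has in their place "T_tool_cam" (4x4, takes a point from camera to tool coordinates, whose origin is the TCP and whose axes are the flange's). Camera axes: x right, y up, looking along -z (the intrinsics and any distortion apply to the point x, -y, -z); pixel columns grow to the right and rows downward; lengths in m; the calibration is good to about 2 mm. A picture is of the moment at which its call begins: read the wrist's pose just before it. There is no depth.
- job.finish_job(): hands the job in; it is judged then, once.
The state is a dict: "time": time; "joint_pos": joint angles; "qvel": joint speeds; "joint_efforts": joint torques, N m; "ee_pos": TCP position; "tool_rot": TCP orientation; "force": force on the tool from outside, world axes, zero at the start; "moment": the same for the moment, N m; "grip_width": finger opening in m; "grasp_force": force on a finger pad.
Only numpy, scipy, OpenCV 4.12 (cv2) and the standard library are available. Lean on these libraries where they do the work, as an engineer would, in place of code of your own. Each camera call takes 0.05 s, during which the arm holds its last target. There are 200 camera calls.

## Working session

There is one attempt and no reset: what is moved stays moved. The work goes in short steps, Python scripts to look and compute and a tool call to move; the robot and the scene stay as the last step left them, time stands still between calls to the robot, and variables do not carry over. Pictures are saved under pics/ and viewed, at most 14 in all, crops included, and the job is handed in when it is done.

Besides the shell and the picture viewer there is one more tool, called after "Request:" as name(argument=value, ...), one argument or row to a line, values as JSON. drive_tool: Moves the arm, as the interface text tells. Shift numbers are shares of 0.12 m and turn numbers shares of 60 degrees, none past 1 either way. Its arguments: {"type":"object","properties":{"travel":{"type":"array"},"rotation":{"type":"array"},"hand":{"type":"number"},"force":{"type":"number"}},"required":["travel","rotation"]}

```bash
mkdir -p pics; ls
cat > h.py <<'E'
import numpy as np, cv2
from cell import telemetry, camera, job, manip
from scipy.spatial.transform import Rotation as R
E
python3 - <<'E'
from h import *
s=telemetry.sense()
print({k:np.round(v,3) for k,v in s.items()}); print(manip.grip_point_offset)
for n in ("scene","top","wrist"):
    c=camera(n); cv2.imwrite(f"pics/{n}0.png",c["img"])
    print(n,{k:np.round(v,4).tolist() for k,v in c.items() if k!="img"})
E
```

```text
pics
{'time': np.float64(0.0), 'joint_pos': array([ 1.44 ,  0.502, -0.427,  1.551,  0.221,  1.138, -0.21 ]), 'qvel': array([ 0.003,  0.001,  0.001,  0.   ,  0.   , -0.003,  0.   ]), 'joint_efforts': array([ 1.0000e-03, -5.6659e+01, -5.8160e+00, -2.7911e+01, -6.9000e-02,
        3.1000e-02,  0.0000e+00]), 'ee_pos': array([ 0.249, -0.6  ,  0.226]), 'tool_rot': array([ 0.981,  0.196, -0.   , -0.001]), 'force': array([0.35 , 0.313, 0.862]), 'moment': array([ 0.005, -0.005, -0.005]), 'grasp_force': np.float64(0.0), 'grip_width': np.float64(0.092)}
-0.0188
scene {'vfov': 56.1745, 'cx': 319.9988, 'cy': 199.9277, 'D': [-0.0654, 0.0, 0.0, 0.0, 0.0], 'xyz': [-0.0391, 0.3325, 0.7897], 'rotation': [-0.1849, 0.32, 0.7965, -0.4786]}
top {'vfov': 55.657, 'cx': 319.4874, 'cy': 197.3842, 'D': [-0.0757, 0.0, 0.0, 0.0, 0.0], 'xyz': [0.3177, 0.0061, 1.1194], 'rotation': [0.0711, -0.0707, -0.7034, 0.7036]}
wrist {'vfov': 69.695, 'cx': 320.5704, 'cy': 195.8062, 'D': [0.0126, 0.0, 0.0, 0.0, 0.0], 'T_tool_cam': [[-0.0007, 0.9514, 0.3079, 0.0835], [1.0, 0.0006, 0.0002, 0.0011], [0.0, 0.3079, -0.9514, -0.1573], [0.0, 0.0, 0.0, 1.0]]}
```

View pics/scene0.png

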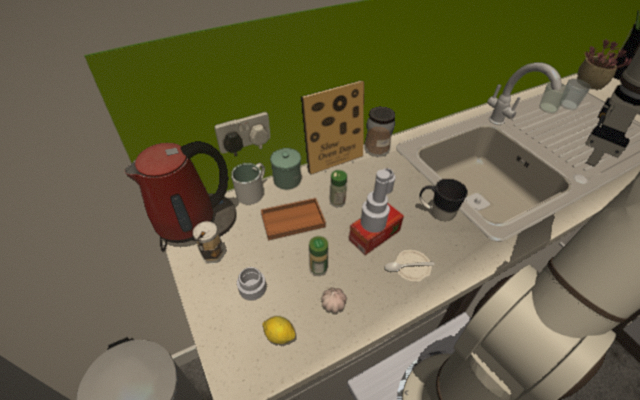

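View pics/top0.png

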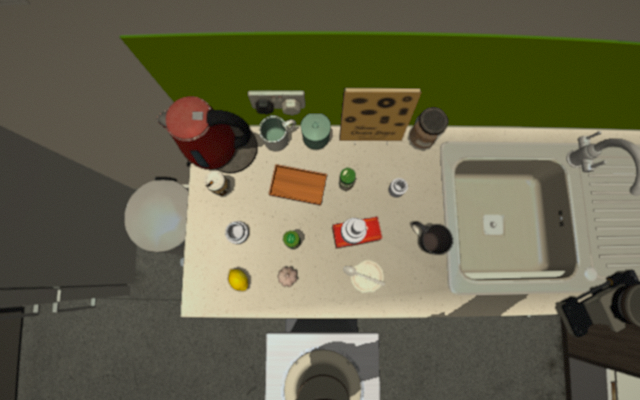

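The top view shows the wide canister at (237,232), narrow canister (398,187), pile (357,231), tray (298,185), spice jars (347,177) and (291,239), honey (217,183). The scene view agrees with this. Next I get coarse positions.

```bash
cat >> h.py <<'E'
def und(c,uv):
    f=c["img"].shape[0]/2/np.tan(np.radians(c["vfov"])/2)
    K=np.array([[f,0,c["cx"]],[0,f,c["cy"]],[0,0,1]])
    return cv2.undistortPoints(np.array(uv,float).reshape(-1,1,2),K,np.array(c["D"]))[:,0]
def rot(q):
    q=np.asarray(q,float); return q if q.shape==(3,3) else R.from_quat(q).as_matrix()
def pose(c,s=None):
    if "T_tool_cam" in c:
        Rt=rot(s["tool_rot"]); T=np.array(c["T_tool_cam"]); return Rt@T[:3,3]+np.array(s["ee_pos"]),Rt@T[:3,:3]
    return np.array(c["xyz"]),rot(c["rotation"])
def cast(c,uv,z,s=None):
    o,M=pose(c,s); n=und(c,uv); d=np.c_[n[:,0],-n[:,1],-np.ones(len(n))]@M.T
    return o+d*((z-o[2])/d[:,2])[:,None]
def proj(c,P,s=None):
    o,M=pose(c,s); p=(np.atleast_2d(P)-o)@M*[1,-1,-1]
    f=c["img"].shape[0]/2/np.tan(np.radians(c["vfov"])/2)
    K=np.array([[f,0,c["cx"]],[0,f,c["cy"]],[0,0,1]])
    return cv2.projectPoints(p,np.zeros(3),np.zeros(3),K,np.array(c["D"]))[0][:,0]
def look(tag):
    s=telemetry.sense(); c=camera("wrist"); cv2.imwrite(f"pics/{tag}.png",c["img"]); 
    import pickle; pickle.dump((c,s),open(f"pics/{tag}.pkl","wb")); return c,s
def shift(s,target,yaw=None):
    """TCP target -> tool-axis fractions"""
    return np.round(rot(s["tool_rot"]).T@(np.array(target)-s["ee_pos"])/0.12,3)
E
python3 - <<'E'
from h import *
c=camera("top"); hsv=cv2.cvtColor(c["img"],cv2.COLOR_BGR2HSV)
for n,uv,z in [("wide",(237,231),.056),("narrow",(398,186),.068),("lidtop?pot",(354,226),.23),("spf",(347,175),.106),("spn",(291,239),.106),("honey",(217,178),.099)]:
    print(n,cast(c,[uv],z)[0].round(3))
def cont(m,box):
    M=np.zeros_like(m); x0,y0,x1,y1=box; M[y0:y1,x0:x1]=m[y0:y1,x0:x1]
    cs=cv2.findContours(M,0,2)[0]; return max(cs,key=cv2.contourArea)
brown=cv2.inRange(hsv,(3,80,60),(20,255,255)); red=cv2.inRange(hsv,(0,170,60),(6,255,255))|cv2.inRange(hsv,(174,170,60),(180,255,255))
for n,m,b,z in [("tray",brown,(255,155,335,215),.022),("tea",red,(320,205,395,260),.062)]:
    k=cont(m,b); w=cast(c,k[:,0,:],z)[:,:2]; r=cv2.minAreaRect((w*1000).astype(np.float32)); print(n,r)
E
```

```text
wide [0.437 0.24  0.056]
narrow [ 0.565 -0.218  0.068]
lidtop?pot [ 0.43  -0.075  0.23 ]
spf [ 0.587 -0.069  0.106]
spn [0.411 0.083 0.106]
honey [0.581 0.293 0.099]
tray ((582.3004760742188, 72.50789642333984), (161.35614013671875, 99.35735321044922), 78.82247924804688)
tea ((439.3136901855469, -130.41380310058594), (59.38344955444336, 61.02004623413086), 11.880472183227539)
```

Request:
drive_tool(
  travel=[
    [0.2, -0.2, -0.5],
    [0.4, -0.45, -0.9],
    [0.6, -0.65, -1],
    [0.77, -0.87, -1],
    [0.77, -0.87, -1],
  ],
  rotation=[
    [0, 0, 0],
    [0, 0, 0],
    [0, 0, 0],
    [0, 0, 0],
    [0, 0, 0],
  ],
  hand=0,
)

```text
time: 0.7
ee_pos: [0.2993, -0.463, 0.3496]
tool_rot: [0.98, 0.2, 0.001, 0.001]
force: [0.2, 0.2, -0.2]
grip_width: 0.0915
grasp_force: 0.0
```

Request:
drive_tool(
  travel=[
    [0.25, -0.3, 0],
    [0.5, -0.6, 0],
    [0.77, -0.87, 0],
    [0.77, -0.87, 0],
  ],
  rotation=[
    [0, 0, 0],
    [0, 0, 0],
    [0, 0, 0],
    [0, 0, 0],
  ],
)

```text
time: 1.1
ee_pos: [0.343, -0.3303, 0.3471]
tool_rot: [0.98, 0.2, 0.0, -0.0]
force: [1.1, -0.8, 0.1]
grip_width: 0.092
grasp_force: 0.0
```

Request:
drive_tool(
  travel=[
    [0.25, -0.3, 0],
    [0.5, -0.6, 0],
    [0.77, -0.87, 0],
    [0.77, -0.87, 0],
  ],
  rotation=[
    [0, 0, 0],
    [0, 0, 0],
    [0, 0, 0],
    [0, 0, 0],
  ],
)

```text
time: 1.5
ee_pos: [0.3876, -0.199, 0.3472]
tool_rot: [0.98, 0.2, 0.001, 0.0]
force: [0.2, -1.1, -0.2]
grip_width: 0.0917
grasp_force: 0.0
```

Request:
drive_tool(
  travel=[
    [0.25, -0.3, -0.2],
    [0.5, -0.6, -0.4],
    [0.77, -0.87, -0.4],
    [0.77, -0.87, -0.4],
    [0.77, -0.87, -0.4],
  ],
  rotation=[
    [0, 0, 0],
    [0, 0, 0],
    [0, 0, 0],
    [0, 0, 0],
    [0, 0, 0],
  ],
)

```text
time: 2.0
ee_pos: [0.4307, -0.0726, 0.3948]
tool_rot: [0.98, 0.197, -0.0, 0.0]
force: [0.6, -1.1, -1.1]
grip_width: 0.0921
grasp_force: 0.0
```

Run:
```python
from h import *
c,s=look("w1"); print(s["time"],s["ee_pos"],s["joint_pos"].round(2) if hasattr(s["joint_pos"],"round") else s["joint_pos"])
```

```text
2.0 [ 0.43072242 -0.07264071  0.39475201] [ 1.03 -0.04 -0.88  1.8  -0.03  1.37 -1.02]
```

View pics/w1.png

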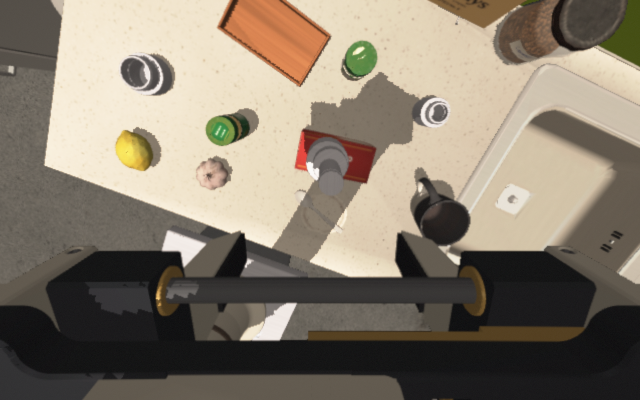

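The pile is at (330,165), the tray at (275,40), the wide canister at (145,75), the narrow canister at (434,112) and the jars at (360,60) and (226,129). I crop to measure the pile, canisters and tray.

Run:
```python
import cv2,numpy as np
i=cv2.imread("pics/w1.png")
a=cv2.resize(i[120:220,280:390],None,fx=5,fy=5,interpolation=2)
b=cv2.resize(i[45:105,110:185],None,fx=4,fy=4,interpolation=2); c=cv2.resize(i[90:135,405:462],None,fx=4,fy=4,interpolation=2)
o=np.zeros((500,800-0,3),np.uint8); o[:500,:550]=a; 
o[:240,550:550+250]=b[:, :250]; o[250:430,550:778]=c[:, :228]
cv2.imwrite("pics/crop1.png",o)
```

```text
(no output)
```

View pics/crop1.png

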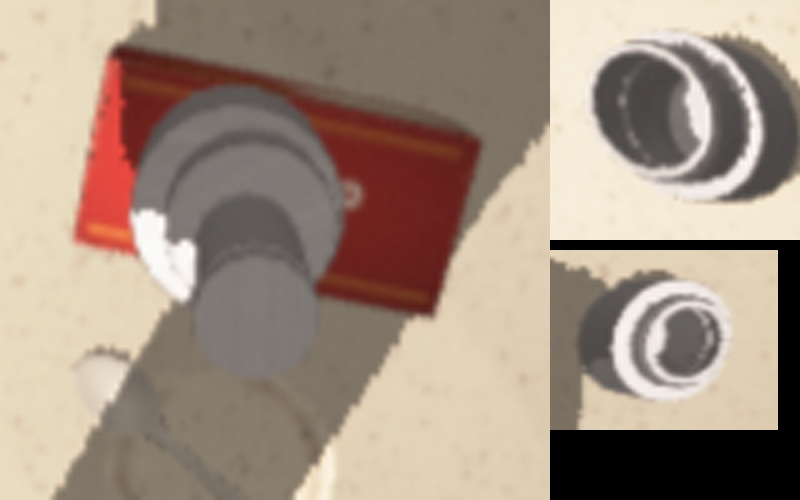

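```bash
cat > m.py <<'E'
from h import *
import pickle
c,s=pickle.load(open("pics/w1.pkl","rb"))
for n,uv,z in [("pot",(331,183.2),.23),("short",(330.6,164.6),.15),("tall",(327,158),.12),("wide",(135,71.8),.056),("narrow",(439,112.6),.068),("spf",(361,56),.106),("spn",(223,130),.106)]:
    print(n,cast(c,[uv],z,s)[0].round(4))
P=np.array([(120,58),(472,145),(435,313),(78,238)])/5+[280,120]
w=cast(c,P,.062,s)[:,:2]; print("tea",w.round(3).tolist(),w.mean(0),[np.degrees(np.arctan2(*(w[a]-w[b])[::-1])) for a,b in((0,1),(3,2))],np.linalg.norm(w[0]-w[1]),np.linalg.norm(w[1]-w[2]))
hsv=cv2.cvtColor(c["img"],cv2.COLOR_BGR2HSV); m=cv2.inRange(hsv,(3,80,60),(20,255,255)); m[:,340:]=0;m[:,:205]=0;m[100:]=0
k=max(cv2.findContours(m,0,2)[0],key=cv2.contourArea); a=cv2.approxPolyDP(k,6,True)[:,0]; print(a.tolist()); print("tray",cast(c,a,.022,s)[:,:2].round(3).tolist(), cast(c,a,.0,s)[:,:2].round(3).tolist())
print("psi",np.degrees(np.arctan2(rot(s["tool_rot"])[1,0],rot(s["tool_rot"])[0,0])))
E
python3 m.py
```

```text
pot [ 0.4309 -0.0869  0.23  ]
short [ 0.4366 -0.0869  0.15  ]
tall [ 0.4385 -0.0812  0.12  ]
wide [0.4371 0.2469 0.056 ]
narrow [ 0.5677 -0.224   0.068 ]
spf [ 0.5875 -0.07    0.106 ]
spn [0.4147 0.0797 0.106 ]
tea [[0.455, -0.034], [0.474, -0.155], [0.416, -0.169], [0.393, -0.043]] [ 0.43458353 -0.10010405] [np.float64(99.00299609434117), np.float64(100.52915356756417)] 0.12280923786636073 0.06000266362591609
[[230, 0], [217, 27], [299, 86], [329, 34], [286, 0], [236, 0], [225, 21]]
tray [[0.595, 0.15], [0.551, 0.158], [0.519, 0.003], [0.612, -0.013], [0.629, 0.068], [0.598, 0.141], [0.564, 0.149]] [[0.598, 0.158], [0.552, 0.166], [0.519, 0.005], [0.616, -0.012], [0.634, 0.073], [0.602, 0.149], [0.566, 0.157]]
psi 22.723678540843462
```

Request:
drive_tool(
  travel=[
    [-0.046, 0.11, 0.3],
    [-0.046, 0.11, 0.6],
    [-0.046, 0.11, 0.85],
    [-0.046, 0.11, 0.85],
  ],
  rotation=[
    [0, 0, 0],
    [0, 0, 0],
    [0, 0, 0],
    [0, 0, 0],
  ],
)

```text
time: 2.45
ee_pos: [0.4267, -0.0888, 0.2888]
tool_rot: [0.981, 0.194, -0.004, -0.002]
force: [-0.5, -0.2, 0.3]
grip_width: 0.0921
grasp_force: 0.0
```

Request:
drive_tool(
  travel=[
    [0, 0, 0.25],
    [0, 0, 0.5],
    [0, 0, 0.72],
    [0, 0, 0.72],
    [0, 0, 0.72],
  ],
  rotation=[
    [0, 0, 0],
    [0, 0, 0],
    [0, 0, 0],
    [0, 0, 0],
    [0, 0, 0],
  ],
)

```text
time: 2.95
ee_pos: [0.4311, -0.0879, 0.2074]
tool_rot: [0.981, 0.195, 0.0, -0.0]
force: [-0.5, 0.8, 0.9]
grip_width: 0.0914
grasp_force: 0.0
```

Run:
```python
from h import *
c,s=look("w2"); print(s["ee_pos"],s["force"])
cv2.imwrite("pics/w2c.png",c["img"][100:400,170:470])
```

```text
[ 0.43105737 -0.0878689   0.20743668] [-0.46484005  0.75157969  0.91880951]
```

View pics/w2c.png

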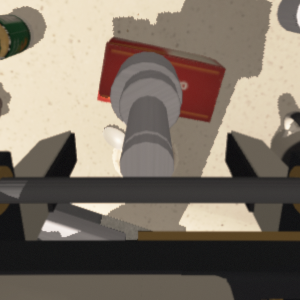

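The pot is between the fingers at crop (148,155), nearly centred. I close on it and lift.

Request:
drive_tool(
  travel=[
    [0, 0, 0],
    [0, 0, 0],
    [0, 0, 0],
    [0, 0, 0],
    [0, 0, 0],
    [0, 0, 0],
    [0, 0, 0],
    [0, 0, 0],
  ],
  rotation=[
    [0, 0, 0],
    [0, 0, 0],
    [0, 0, 0],
    [0, 0, 0],
    [0, 0, 0],
    [0, 0, 0],
    [0, 0, 0],
    [0, 0, 0],
  ],
  hand=1,
  force=20,
)

```text
time: 3.8
ee_pos: [0.4304, -0.087, 0.2063]
tool_rot: [0.981, 0.196, -0.0, -0.0]
force: [-0.4, -0.1, 0.9]
grip_width: 0.0327
grasp_force: 0.0
```

Request:
drive_tool(
  travel=[
    [0, 0, -0.15],
    [0, 0, -0.4],
    [0, 0, -0.6],
    [0, 0, -0.6],
  ],
  rotation=[
    [0, 0, 0],
    [0, 0, 0],
    [0, 0, 0],
    [0, 0, 0],
  ],
)

```text
time: 4.2
ee_pos: [0.4325, -0.0873, 0.281]
tool_rot: [0.981, 0.196, 0.002, 0.002]
force: [0.2, 0.1, -0.6]
grip_width: 0.0293
grasp_force: 20.0
```

Run:
```python
from h import *
c,s=look("w3"); print(s["ee_pos"],s["force"])
b=np.vstack([c["img"][100:400,170:470],cv2.imread("pics/w2c.png")[:0]])
cv2.imwrite("pics/w3c.png",cv2.resize(b[:200],None,fx=2,fy=2,interpolation=2))
```

```text
[ 0.43251619 -0.08729602  0.28103587] [ 0.24997508  0.05633356 -0.62209917]
```

View pics/w3c.png

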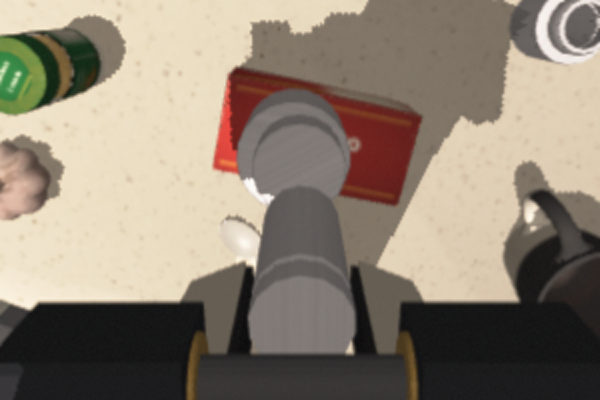

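Run:
```python
from h import *
import pickle
c,s=pickle.load(open("pics/w3.pkl","rb"))
e=s["ee_pos"];t=np.linspace(0,6.28,60); Rt=rot(s["tool_rot"])
for dz in (.024,.016,.008):
  for dx in(-.004,0,.004):
    top=e+(Rt@np.c_[dx+.015*np.cos(t),.015*np.sin(t),-dz+0*t].T).T
    bot=top-[0,0,.08]
    p=(proj(c,top,s)-[170,100])*2; q=(proj(c,bot,s)-[170,100])*2
    print(dz,dx,"top",p.min(0).round(),p.max(0).round(),"bot",q.min(0).round(),q.max(0).round())
```

```text
0.024 -0.004 top [241. 299.] [353. 397.] bot [260. 201.] [335. 270.]
0.024 0 top [241. 285.] [354. 384.] bot [260. 191.] [335. 261.]
0.024 0.004 top [240. 271.] [354. 372.] bot [260. 181.] [336. 252.]
0.016 -0.004 top [244. 285.] [351. 379.] bot [262. 194.] [334. 262.]
0.016 0 top [244. 272.] [351. 367.] bot [261. 185.] [334. 253.]
0.016 0.004 top [243. 258.] [352. 355.] bot [261. 175.] [335. 244.]
0.008 -0.004 top [247. 272.] [349. 362.] bot [263. 188.] [333. 254.]
0.008 0 top [246. 259.] [349. 351.] bot [263. 179.] [333. 246.]
0.008 0.004 top [246. 246.] [349. 339.] bot [263. 170.] [333. 237.]
```

Request:
drive_tool(
  travel=[
    [0.06, -0.15, 0],
    [0.18, -0.42, 0],
    [0.3, -0.7, 0],
    [0.37, -0.85, 0],
  ],
  rotation=[
    [0, 0, 0],
    [0, 0, 0],
    [0, 0, 0],
    [0, 0, 0],
  ],
)

```text
time: 4.65
ee_pos: [0.4311, 0.027, 0.2772]
tool_rot: [0.98, 0.197, -0.001, -0.001]
force: [0.5, 0.5, -0.8]
grip_width: 0.0292
grasp_force: 20.0
```

Request:
drive_tool(
  travel=[
    [0.12, -0.28, 0],
    [0.24, -0.56, 0],
    [0.37, -0.85, 0],
  ],
  rotation=[
    [0, 0, 0],
    [0, 0, 0],
    [0, 0, 0],
  ],
)

```text
time: 4.95
ee_pos: [0.4332, 0.1359, 0.277]
tool_rot: [0.981, 0.195, -0.001, 0.0]
force: [-0.1, -0.1, -1.4]
grip_width: 0.0295
grasp_force: 20.0
```

Request:
drive_tool(
  travel=[
    [0.12, -0.28, 0],
    [0.24, -0.56, 0],
    [0.33, -0.75, 0],
    [0.37, -0.85, 0],
    [0.37, -0.85, 0],
    [0.37, -0.85, 0],
  ],
  rotation=[
    [0, 0, 0],
    [0, 0, 0],
    [0, 0, 0],
    [0, 0, 0],
    [0, 0, 0],
    [0, 0, 0],
  ],
)

```text
time: 5.55
ee_pos: [0.4354, 0.2459, 0.2771]
tool_rot: [0.981, 0.196, -0.001, 0.0]
force: [0.6, -0.7, -1.7]
grip_width: 0.029
grasp_force: 20.0
```

Run:
```python
from h import *
c,s=look("w4"); print(s["time"],s["ee_pos"],s["force"])
cv2.imwrite("pics/w4c.png",cv2.resize(c["img"][60:260,220:420],None,fx=3,fy=3,interpolation=2))
```

```text
5.55 [0.43535648 0.24594473 0.27712998] [ 0.57278739 -0.73939429 -1.74314651]
```

View pics/w4c.png

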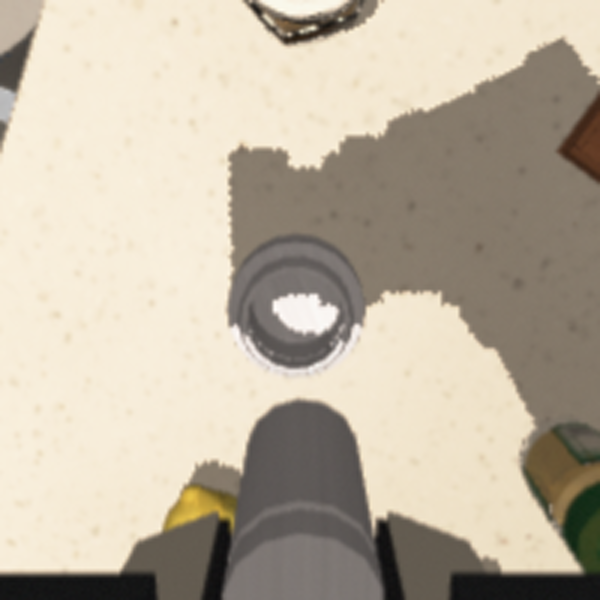

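Run:
```python
from h import *
import pickle
c,s=pickle.load(open("pics/w4.pkl","rb"))
print(cast(c,[(319.5,164.5)],.056,s), cast(c,[((299+d[0])/3+220,(314+d[1])/3+60) for d in((-58,0),(58,0),(0,-57),(0,58))],.056,s).round(4))
e=s["ee_pos"];t=np.linspace(0,6.28,60); Rt=rot(s["tool_rot"])
for dz in (.024,.016):
  for dx in(-.004,0,.004):
    top=e+(Rt@np.c_[dx+.015*np.cos(t),.015*np.sin(t),-dz+0*t].T).T
    p=(proj(c,top,s)-[220,60])*3; q=(proj(c,top-[0,0,.08],s)-[220,60])*3
    print(dz,dx,"top",p.min(0).round(),p.max(0).round(),"bot",q.min(0).round(),q.max(0).round())
```

```text
[[0.43936072 0.24806592 0.056     ]] [[0.4293 0.2717 0.056 ]
 [0.4492 0.2239 0.056 ]
 [0.4626 0.2575 0.056 ]
 [0.4144 0.2375 0.056 ]]
0.024 -0.004 top [212. 569.] [380. 715.] bot [242. 419.] [354. 524.]
0.024 0 top [211. 548.] [381. 696.] bot [241. 405.] [354. 510.]
0.024 0.004 top [210. 527.] [381. 678.] bot [241. 390.] [355. 497.]
0.016 -0.004 top [216. 547.] [376. 688.] bot [244. 410.] [352. 511.]
0.016 0 top [216. 527.] [377. 670.] bot [243. 396.] [353. 498.]
0.016 0.004 top [215. 507.] [378. 652.] bot [243. 381.] [353. 485.]
```

Request:
drive_tool(
  travel=[
    [0.038, -0.019, 0.25],
    [0.038, -0.019, 0.5],
    [0.038, -0.019, 0.75],
    [0.038, -0.019, 0.9],
    [0.038, -0.019, 0.9],
    [0.038, -0.019, 0.9],
  ],
  rotation=[
    [0, 0, 0],
    [0, 0, 0],
    [0, 0, 0],
    [0, 0, 0],
    [0, 0, 0],
    [0, 0, 0],
  ],
)

```text
time: 6.2
ee_pos: [0.4397, 0.2496, 0.1706]
tool_rot: [0.981, 0.195, -0.0, 0.0]
force: [0.2, -0.5, -1.1]
grip_width: 0.0292
grasp_force: 20.0
```

Request:
drive_tool(
  travel=[
    [0, 0, 0.1],
    [0, 0, 0.25],
    [0, 0, 0.4],
    [0, 0, 0.55],
    [0, 0, 0.7],
    [0, 0, 0.8],
    [0, 0, 0.8],
    [0, 0, 0.8],
  ],
  rotation=[
    [0, 0, 0],
    [0, 0, 0],
    [0, 0, 0],
    [0, 0, 0],
    [0, 0, 0],
    [0, 0, 0],
    [0, 0, 0],
    [0, 0, 0],
  ],
)

```text
time: 7.0
ee_pos: [0.4397, 0.2508, 0.0748]
tool_rot: [0.981, 0.196, 0.0, -0.0]
force: [-0.1, 1.0, -0.5]
grip_width: 0.0296
grasp_force: 20.0
```

Request:
drive_tool(
  travel=[
    [0, 0, 0.03],
    [0, 0, 0.05],
    [0, 0, 0.06],
    [0, 0, 0.06],
    [0, 0, 0.06],
  ],
  rotation=[
    [0, 0, 0],
    [0, 0, 0],
    [0, 0, 0],
    [0, 0, 0],
    [0, 0, 0],
  ],
)

```text
time: 7.5
ee_pos: [0.4395, 0.2505, 0.0673]
tool_rot: [0.981, 0.196, 0.0, -0.0]
force: [-0.5, -0.1, -0.9]
grip_width: 0.0295
grasp_force: 20.0
```

Request:
drive_tool(
  travel=[
    [0, 0, 0.015],
    [0, 0, 0.03],
    [0, 0, 0.03],
    [0, 0, 0.03],
  ],
  rotation=[
    [0, 0, 0],
    [0, 0, 0],
    [0, 0, 0],
    [0, 0, 0],
  ],
)

```text
time: 7.9
ee_pos: [0.4393, 0.2504, 0.0634]
tool_rot: [0.981, 0.196, -0.0, 0.0]
force: [-0.1, -0.2, -1.9]
grip_width: 0.0293
grasp_force: 20.0
```

Request:
drive_tool(
  travel=[
    [0, 0, 0.01],
    [0, 0, 0.02],
    [0, 0, 0.02],
    [0, 0, 0.02],
  ],
  rotation=[
    [0, 0, 0],
    [0, 0, 0],
    [0, 0, 0],
    [0, 0, 0],
  ],
)

```text
time: 8.3
ee_pos: [0.4404, 0.2513, 0.0631]
tool_rot: [0.981, 0.196, 0.001, 0.0]
force: [-2.1, -2.1, 18.2]
grip_width: 0.0292
grasp_force: 20.0
```

Run:
```python
from h import *
c,s=look("w5"); print(s["time"],s["ee_pos"],s["force"])
cv2.imwrite("pics/w5c.png",cv2.resize(c["img"][140:290,220:420],None,fx=3,fy=3,interpolation=2))
```

```text
8.3 [0.44042487 0.25133641 0.06309393] [-2.10633181 -2.11979465 18.17547997]
```

View pics/w5c.png

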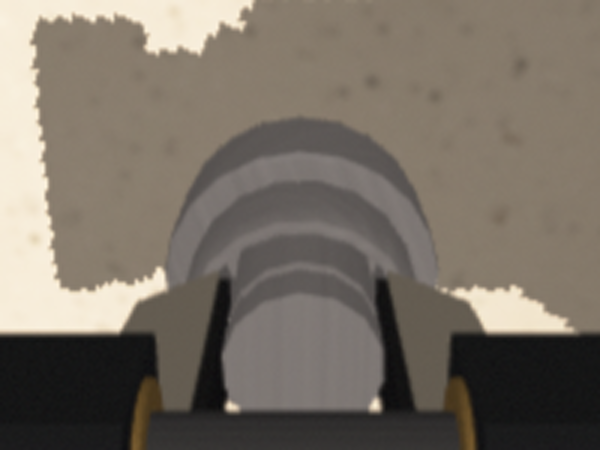

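The pot stands on the canister floor with the pads clear of the rim. I release it and return to the pile.

Request:
drive_tool(
  travel=[
    [0, 0, 0],
    [0, 0, 0],
    [0, 0, 0],
    [0, 0, 0],
    [0, 0, 0],
    [0, 0, -0.3],
    [0, 0, -0.7],
    [0, 0, -0.95],
    [0, 0, -0.95],
  ],
  rotation=[
    [0, 0, 0],
    [0, 0, 0],
    [0, 0, 0],
    [0, 0, 0],
    [0, 0, 0],
    [0, 0, 0],
    [0, 0, 0],
    [0, 0, 0],
    [0, 0, 0],
  ],
  hand=0,
)

```text
time: 9.25
ee_pos: [0.4418, 0.2524, 0.1791]
tool_rot: [0.981, 0.196, 0.004, -0.001]
force: [0.7, -0.2, 0.3]
grip_width: 0.0912
grasp_force: 0.0
```

Run:
```python
from h import *
c,s=look("w6"); print(s["time"],s["ee_pos"],s["force"])
cv2.imwrite("pics/w6c.png",cv2.resize(c["img"][80:290,200:440],None,fx=2.5,fy=2.5,interpolation=2))
```

```text
9.25 [0.44178388 0.25242878 0.17910317] [ 0.65365359 -0.2063675   0.26379984]
```

View pics/w6c.png

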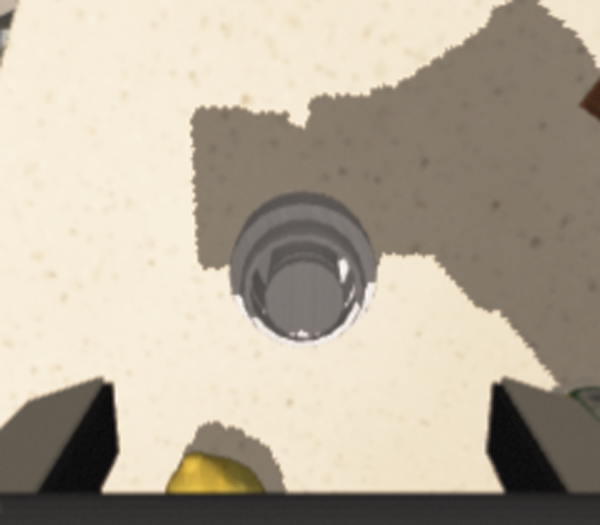

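Request:
drive_tool(
  travel=[
    [-0.04, 0.09, -0.3],
    [-0.14, 0.3, -0.6],
    [-0.26, 0.6, -0.9],
    [-0.37, 0.86, -0.9],
    [-0.37, 0.86, -0.9],
  ],
  rotation=[
    [0, 0, 0],
    [0, 0, 0],
    [0, 0, 0],
    [0, 0, 0],
    [0, 0, 0],
  ],
)

```text
time: 9.8
ee_pos: [0.4387, 0.1316, 0.2823]
tool_rot: [0.982, 0.191, -0.001, 0.002]
force: [0.1, -0.9, 0.6]
grip_width: 0.092
grasp_force: 0.0
```

Request:
drive_tool(
  travel=[
    [-0.12, 0.29, 0],
    [-0.25, 0.58, 0],
    [-0.37, 0.86, 0],
  ],
  rotation=[
    [0, 0, 0],
    [0, 0, 0],
    [0, 0, 0],
  ],
)

```text
time: 10.1
ee_pos: [0.4355, 0.0245, 0.2818]
tool_rot: [0.981, 0.196, -0.001, -0.0]
force: [0.4, -0.4, 0.1]
grip_width: 0.0916
grasp_force: 0.0
```

Request:
drive_tool(
  travel=[
    [-0.12, 0.29, 0],
    [-0.25, 0.58, 0],
    [-0.37, 0.86, 0],
    [-0.37, 0.86, 0],
    [-0.37, 0.86, 0],
    [-0.37, 0.86, 0],
  ],
  rotation=[
    [0, 0, 0],
    [0, 0, 0],
    [0, 0, 0],
    [0, 0, 0],
    [0, 0, 0],
    [0, 0, 0],
  ],
)

```text
time: 10.7
ee_pos: [0.4348, -0.0852, 0.2824]
tool_rot: [0.981, 0.196, -0.001, -0.001]
force: [-0.2, -0.1, -0.6]
grip_width: 0.0917
grasp_force: 0.0
```

Run:
```python
from h import *
c,s=look("w7"); print(s["time"],s["ee_pos"],s["force"])
cv2.imwrite("pics/w7c.png",cv2.resize(c["img"][90:250,200:440],None,fx=3,fy=3,interpolation=2))
```

```text
10.7 [ 0.43479987 -0.08515071  0.28235128] [-0.24967096 -0.10818782 -0.5743156 ]
```

View pics/w7c.png

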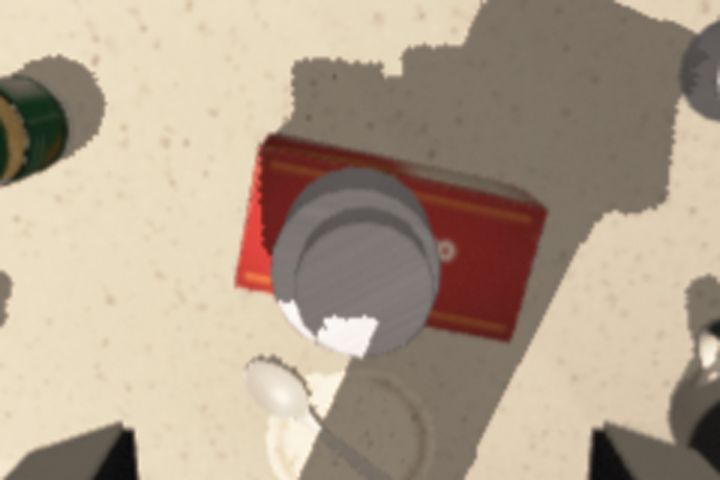

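Run:
```python
from h import *
import pickle
c,s=pickle.load(open("pics/w7.pkl","rb"))
b=np.array([-1.6,0])
f=lambda x,y:np.array([x/3+200,y/3+90])+b
print("short",cast(c,[f(366,282)],.15,s)[0],"tall",cast(c,[f(355,271)],.12,s)[0])
print("short edges",cast(c,[f(295,282),f(438,282),f(366,208),f(366,356)],.15,s).round(4).tolist())
P=[f(262,150),f(546,212),f(510,340),f(237,288)]
w=cast(c,P,.062,s)[:,:2]; print("tea",w.round(3).tolist(),w.mean(0))
d=w[0]+w[3]-w[1]-w[2]; print(np.degrees(np.arctan2(d[1],d[0])),np.linalg.norm(d)/2,np.linalg.norm(w[0]+w[1]-w[2]-w[3])/2)
sh=cast(c,[f(366,282)],.15,s)[0]; print("shift",shift(s,[sh[0],sh[1],.124]))
c,s=pickle.load(open("pics/w6.pkl","rb")); print("pot",cast(c,[(321.2-1.6,198.8)],.084,s), "can?",cast(c,[((304)/2.5+200-1.6,(267)/2.5+80)],.034,s))
```

```text
short [ 0.43745343 -0.08470862  0.15      ] tall [ 0.43209716 -0.08230022  0.12      ]
short edges [[0.4279, -0.0619, 0.15], [0.4471, -0.1079, 0.15], [0.4615, -0.0747, 0.15], [0.412, -0.0953, 0.15]]
tea [[0.452, -0.03], [0.475, -0.155], [0.415, -0.166], [0.389, -0.041]] [ 0.43277329 -0.09801025]
100.85419473930996 0.12786284039099 0.0625477111010365
shift [0.023 0.007 1.32 ]
pot [[0.44143673 0.25217751 0.084     ]] can? [[0.43921447 0.2509676  0.034     ]]
```

Request:
drive_tool(
  travel=[
    [0.02, 0, 0.3],
    [0.02, 0, 0.6],
    [0.02, 0, 0.8],
    [0.02, 0, 0.8],
    [0.02, 0, 0.8],
  ],
  rotation=[
    [0, 0, 0],
    [0, 0, 0],
    [0, 0, 0],
    [0, 0, 0],
    [0, 0, 0],
  ],
)

```text
time: 11.25
ee_pos: [0.4376, -0.0843, 0.1875]
tool_rot: [0.98, 0.197, -0.0, -0.001]
force: [0.3, -0.1, 1.8]
grip_width: 0.0916
grasp_force: 0.0
```

Request:
drive_tool(
  travel=[
    [0, 0, 0.15],
    [0, 0, 0.3],
    [0, 0, 0.42],
    [0, 0, 0.48],
    [0, 0, 0.48],
    [0, 0, 0.48],
    [0, 0, 0.48],
  ],
  rotation=[
    [0, 0, 0],
    [0, 0, 0],
    [0, 0, 0],
    [0, 0, 0],
    [0, 0, 0],
    [0, 0, 0],
    [0, 0, 0],
  ],
)

```text
time: 11.95
ee_pos: [0.4383, -0.0858, 0.1306]
tool_rot: [0.981, 0.196, 0.001, 0.001]
force: [-0.1, 0.4, -0.6]
grip_width: 0.0919
grasp_force: 0.0
```

Request:
drive_tool(
  travel=[
    [0, 0, 0.03],
    [0, 0, 0.03],
    [0, 0, 0.03],
  ],
  rotation=[
    [0, 0, 0],
    [0, 0, 0],
    [0, 0, 0],
  ],
)

```text
time: 12.25
ee_pos: [0.4373, -0.0856, 0.1259]
tool_rot: [0.981, 0.196, -0.0, -0.0]
force: [-0.1, -0.2, -0.3]
grip_width: 0.0921
grasp_force: 0.0
```

Request:
drive_tool(
  travel=[
    [0, 0, 0],
    [0, 0, 0],
    [0, 0, 0],
    [0, 0, 0],
    [0, 0, 0],
    [0, 0, 0],
    [0, 0, 0],
    [0, 0, 0],
    [0, 0, 0],
    [0, 0, 0],
  ],
  rotation=[
    [0, 0, 0],
    [0, 0, 0],
    [0, 0, 0],
    [0, 0, 0],
    [0, 0, 0],
    [0, 0, 0],
    [0, 0, 0],
    [0, 0, 0],
    [0, 0, 0],
    [0, 0, 0],
  ],
  hand=1,
  force=15,
)

```text
time: 13.25
ee_pos: [0.4374, -0.0856, 0.1259]
tool_rot: [0.981, 0.196, -0.0, -0.0]
force: [-1.3, 0.1, -0.5]
grip_width: 0.0499
grasp_force: 15.0
```

Request:
drive_tool(
  travel=[
    [0, 0, -0.1],
    [0, 0, -0.3],
    [0, 0, -0.6],
    [0, 0, -0.8],
    [0, 0, -0.8],
    [0, 0, -0.8],
  ],
  rotation=[
    [0, 0, 0],
    [0, 0, 0],
    [0, 0, 0],
    [0, 0, 0],
    [0, 0, 0],
    [0, 0, 0],
  ],
)

```text
time: 13.85
ee_pos: [0.4375, -0.0861, 0.2225]
tool_rot: [0.981, 0.195, 0.0, 0.001]
force: [0.2, -0.1, -0.6]
grip_width: 0.0495
grasp_force: 15.0
```

Request:
drive_tool(
  travel=[
    [0.06, 0.15, -0.1],
    [0.18, 0.45, -0.3],
    [0.28, 0.73, -0.45],
    [0.28, 0.73, -0.45],
  ],
  rotation=[
    [0, 0, 0],
    [0, 0, 0],
    [0, 0, 0],
    [0, 0, 0],
  ],
)

```text
time: 14.25
ee_pos: [0.505, -0.1581, 0.2767]
tool_rot: [0.981, 0.193, 0.002, 0.0]
force: [-0.2, -0.9, -1.3]
grip_width: 0.0495
grasp_force: 15.0
```

Request:
drive_tool(
  travel=[
    [0.09, 0.25, 0],
    [0.19, 0.5, 0],
    [0.28, 0.73, 0],
    [0.28, 0.73, 0],
    [0.28, 0.73, 0],
    [0.28, 0.73, 0],
  ],
  rotation=[
    [0, 0, 0],
    [0, 0, 0],
    [0, 0, 0],
    [0, 0, 0],
    [0, 0, 0],
    [0, 0, 0],
  ],
)

```text
time: 14.85
ee_pos: [0.5657, -0.2199, 0.275]
tool_rot: [0.98, 0.197, -0.001, -0.001]
force: [0.3, 0.2, -0.0]
grip_width: 0.0495
grasp_force: 15.0
```

Run:
```python
from h import *
c,s=look("w8"); print(s["time"],s["ee_pos"],s["force"])
cv2.imwrite("pics/w8c.png",cv2.resize(c["img"][60:260,220:420],None,fx=3,fy=3,interpolation=2))
```

```text
14.85 [ 0.56572319 -0.21986346  0.27495803] [ 0.33380397  0.21227723 -0.04156399]
```

View pics/w8c.png

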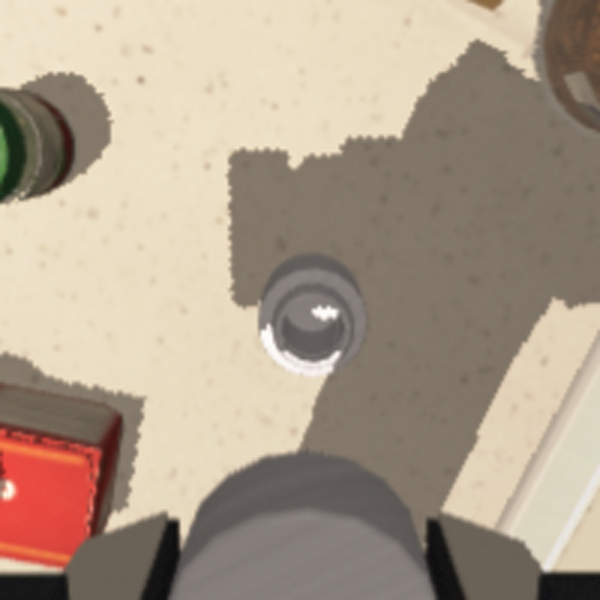

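Run:
```python
from h import *
import pickle
c,s=pickle.load(open("pics/w8.pkl","rb"))
e=s["ee_pos"];t=np.linspace(0,6.28,90); Rt=rot(s["tool_rot"])
for dx in(-.004,0,.004):
    bot=e+(Rt@np.c_[dx+.025*np.cos(t),.025*np.sin(t),.006+0*t].T).T
    q=(proj(c,bot,s)-[220,60])*3; p=(proj(c,bot+[0,0,.03],s)-[220,60])*3
    print(dx,"rim",q.min(0).round(),q.max(0).round(),"top",p.min(0).round(),p.max(0).round())
for b in(0,-1.6): print(cast(c,[(312.5/3+220+b,321/3+60)],.052,s), cast(c,[(312.5/3+220+b,321/3+60)],.068,s))
g=cv2.cvtColor(c["img"],6); print(g[200:225,323].tolist())
```

```text
-0.004 rim [179. 453.] [415. 665.] top [155. 516.] [436. 760.]
0 rim [178. 434.] [416. 649.] top [154. 494.] [437. 742.]
0.004 rim [177. 415.] [417. 633.] top [153. 472.] [438. 724.]
[[ 0.5686604  -0.22448863  0.052     ]] [[ 0.57180911 -0.22299015  0.068     ]]
[[ 0.56782961 -0.22249915  0.052     ]] [[ 0.57101329 -0.2210844   0.068     ]]
[173, 145, 131, 124, 123, 123, 121, 122, 122, 120, 112, 99, 95, 93, 93, 94, 96, 98, 97, 96, 94, 94, 92, 92, 94]
```

Run:
```python
from h import *
import pickle
c,s=pickle.load(open("pics/w8.pkl","rb"))
g=cv2.cvtColor(c["img"],6)
print("col324 rows140-190",g[140:190,324].tolist())
for r in (160,164,167,170): print("row",r,"cols 300-348",g[r,300:348].tolist())
M=np.array([-.0013*.386,.0013*.923])
t=np.linspace(0,2*np.pi,90)
for nm,z,r in(("body0",0,.025),("shoulder",.052,.025),("neck",.052,.0185),("rimout",.068,.0175)):
    q=proj(c,np.c_[.5682-M[0]+r*np.cos(t),-.2233-M[1]+r*np.sin(t),z+0*t],s); print(nm,q.min(0).round(1),q.max(0).round(1))
```

```text
col324 rows140-190 [121, 120, 120, 120, 108, 98, 96, 97, 98, 111, 128, 131, 130, 129, 117, 103, 103, 111, 126, 128, 127, 128, 146, 225, 200, 146, 129, 128, 129, 130, 110, 97, 94, 95, 96, 96, 95, 98, 111, 107, 146, 227, 225, 238, 243, 231, 221, 220, 220, 220]
row 160 cols 300-348 [121, 120, 120, 121, 121, 127, 156, 117, 124, 129, 130, 129, 120, 103, 99, 104, 117, 125, 129, 129, 129, 126, 127, 127, 127, 126, 126, 126, 125, 125, 124, 118, 106, 101, 101, 114, 123, 128, 130, 129, 121, 115, 120, 122, 123, 123, 123, 123]
row 164 cols 300-348 [219, 217, 217, 215, 217, 214, 158, 133, 129, 130, 128, 105, 102, 115, 124, 120, 128, 128, 128, 129, 129, 128, 127, 138, 200, 245, 249, 250, 250, 250, 249, 247, 187, 126, 123, 109, 99, 111, 126, 126, 126, 122, 115, 120, 122, 122, 122, 121]
row 167 cols 300-348 [219, 218, 219, 219, 220, 213, 145, 130, 132, 144, 115, 99, 116, 120, 98, 90, 98, 118, 127, 129, 128, 130, 131, 129, 128, 129, 130, 137, 137, 127, 113, 103, 100, 91, 108, 123, 112, 100, 122, 128, 129, 127, 115, 120, 121, 121, 120, 121]
row 170 cols 300-348 [218, 219, 219, 219, 220, 215, 180, 232, 239, 247, 205, 124, 122, 114, 92, 88, 91, 91, 93, 95, 101, 106, 107, 111, 110, 108, 105, 102, 95, 93, 92, 92, 97, 89, 97, 118, 115, 99, 123, 127, 125, 121, 115, 118, 121, 122, 121, 122]
body0 [307.4 143.1] [340.3 175.7]
shoulder [305.6 148.4] [342.7 184.8]
neck [310.5 153.3] [337.9 180.3]
rimout [310.8 156.2] [337.8 182.7]
```

Request:
drive_tool(
  travel=[
    [0.034, 0.034, 0.25],
    [0.034, 0.034, 0.55],
    [0.034, 0.034, 0.8],
    [0.034, 0.034, 0.9],
    [0.034, 0.034, 0.9],
  ],
  rotation=[
    [0, 0, 0],
    [0, 0, 0],
    [0, 0, 0],
    [0, 0, 0],
    [0, 0, 0],
  ],
)

```text
time: 15.4
ee_pos: [0.5705, -0.223, 0.1666]
tool_rot: [0.981, 0.196, -0.001, -0.001]
force: [-0.3, 0.9, -0.2]
grip_width: 0.0494
grasp_force: 15.0
```

Request:
drive_tool(
  travel=[
    [0, 0, 0.15],
    [0, 0, 0.35],
    [0, 0, 0.5],
    [0, 0, 0.6],
    [0, 0, 0.65],
    [0, 0, 0.65],
    [0, 0, 0.65],
    [0, 0, 0.65],
  ],
  rotation=[
    [0, 0, 0],
    [0, 0, 0],
    [0, 0, 0],
    [0, 0, 0],
    [0, 0, 0],
    [0, 0, 0],
    [0, 0, 0],
    [0, 0, 0],
  ],
)

```text
time: 16.2
ee_pos: [0.5728, -0.224, 0.0909]
tool_rot: [0.981, 0.196, 0.001, 0.0]
force: [0.4, -0.2, -1.3]
grip_width: 0.0499
grasp_force: 15.0
```

Run:
```python
from h import *
c,s=look("w9"); print(s["time"],s["ee_pos"],s["force"],shift(s,[.571,-.2221,.075]))
e=s["ee_pos"];t=np.linspace(0,6.28,90); Rt=rot(s["tool_rot"]); M=np.array([.0005,-.0012,0])
g=cv2.cvtColor(c["img"],6)
print("col322 from 150",g[150:262,322].tolist())
for dx in(-.004,0):
    bot=e+M+(Rt@np.c_[dx+.025*np.cos(t),.025*np.sin(t),.006+0*t].T).T
    q=proj(c,bot,s); p=proj(c,bot+[0,0,.03],s); print(dx,"rim",q.min(0).round(1),q.max(0).round(1),"top",p.min(0).round(1))
for nm,z,r in(("body0",0,.025),("shoulder",.052,.025),("neck",.052,.0185)):
    q=proj(c,np.c_[.5682+M[0]+r*np.cos(t),-.2233+M[1]+r*np.sin(t),z+0*t],s); print(nm,q.min(0).round(1),q.max(0).round(1))
```

```text
16.2 [ 0.57283001 -0.22396585  0.09089862] [ 0.4170355  -0.18012474 -1.31560979] [-0.008 -0.02   0.132]
col322 from 150 [131, 132, 132, 132, 131, 130, 130, 130, 131, 131, 131, 131, 132, 132, 132, 131, 131, 130, 131, 131, 131, 129, 130, 130, 131, 131, 131, 131, 129, 118, 107, 104, 104, 102, 103, 103, 104, 104, 103, 104, 104, 103, 103, 103, 103, 104, 115, 137, 145, 143, 141, 139, 138, 136, 134, 119, 105, 101, 103, 105, 102, 101, 101, 101, 100, 102, 103, 105, 105, 104, 101, 101, 100, 100, 100, 101, 101, 101, 104, 116, 130, 137, 142, 140, 137, 135, 135, 136, 137, 137, 138, 139, 139, 139, 139, 140, 140, 138, 137, 137, 139, 137, 137, 138, 138, 140, 139, 138, 138, 136, 136, 138]
-0.004 rim [281.6 210.9] [360.5 281.6] top [274.4 231.9]
0 rim [281.3 204.7] [360.7 276.4] top [274.  224.7]
body0 [290.9 176.9] [345.5 228.4]
shoulder [284.  194.6] [351.3 256.4]
neck [292.8 203.1] [342.6 248.9]
```

Request:
drive_tool(
  travel=[
    [-0.018, -0.02, 0.03],
    [-0.018, -0.02, 0.06],
    [-0.018, -0.02, 0.09],
    [-0.018, -0.02, 0.12],
    [-0.018, -0.02, 0.15],
    [-0.018, -0.02, 0.17],
    [-0.018, -0.02, 0.17],
  ],
  rotation=[
    [0, 0, 0],
    [0, 0, 0],
    [0, 0, 0],
    [0, 0, 0],
    [0, 0, 0],
    [0, 0, 0],
    [0, 0, 0],
  ],
)

```text
time: 16.95
ee_pos: [0.5688, -0.2223, 0.069]
tool_rot: [0.981, 0.196, -0.0, -0.0]
force: [-0.8, -0.4, -0.3]
grip_width: 0.0498
grasp_force: 15.0
```

Request:
drive_tool(
  travel=[
    [0, 0, 0.03],
    [0, 0, 0.05],
    [0, 0, 0.07],
    [0, 0, 0.08],
    [0, 0, 0.08],
  ],
  rotation=[
    [0, 0, 0],
    [0, 0, 0],
    [0, 0, 0],
    [0, 0, 0],
    [0, 0, 0],
  ],
)

```text
time: 17.45
ee_pos: [0.569, -0.2224, 0.0597]
tool_rot: [0.981, 0.196, -0.0, -0.0]
force: [0.8, 0.1, -1.1]
grip_width: 0.0494
grasp_force: 15.0
```

Request:
drive_tool(
  travel=[
    [0, 0, 0.01],
    [0, 0, 0.01],
    [0, 0, 0.01],
  ],
  rotation=[
    [0, 0, 0],
    [0, 0, 0],
    [0, 0, 0],
  ],
)

```text
time: 17.75
ee_pos: [0.5691, -0.2224, 0.0588]
tool_rot: [0.981, 0.196, 0.0, 0.0]
force: [1.2, 0.2, -0.4]
grip_width: 0.0497
grasp_force: 15.0
```

Request:
drive_tool(
  travel=[
    [0, 0, 0],
    [0, 0, 0],
    [0, 0, 0],
    [0, 0, 0],
    [0, 0, 0],
    [0, 0, -0.2],
    [0, 0, -0.6],
    [0, 0, -0.95],
    [0, 0, -0.95],
  ],
  rotation=[
    [0, 0, 0],
    [0, 0, 0],
    [0, 0, 0],
    [0, 0, 0],
    [0, 0, 0],
    [0, 0, 0],
    [0, 0, 0],
    [0, 0, 0],
    [0, 0, 0],
  ],
  hand=0,
)

```text
time: 18.65
ee_pos: [0.5735, -0.2228, 0.1793]
tool_rot: [0.981, 0.196, 0.005, 0.003]
force: [0.1, -0.4, 0.3]
grip_width: 0.092
grasp_force: 0.0
```

Run:
```python
from h import *
c,s=look("w10"); print(s["time"],s["ee_pos"])
t=np.linspace(0,6.28,90); g=cv2.cvtColor(c["img"],6)
print("col322 from 110",g[110:230,322].tolist()); 
for nm,z,r in(("body0",0,.025),("lidtop",.082,.025)):
    q=proj(c,np.c_[.5682+.0005+r*np.cos(t),-.2233-.0012+r*np.sin(t),z+0*t],s); print(nm,q.min(0).round(1),q.max(0).round(1))
```

```text
18.65 [ 0.57347939 -0.22284557  0.17925595]
col322 from 110 [224, 227, 229, 230, 229, 229, 229, 229, 229, 222, 168, 133, 128, 128, 130, 130, 129, 129, 127, 129, 129, 128, 128, 128, 128, 127, 127, 128, 128, 128, 128, 128, 128, 126, 127, 127, 127, 128, 128, 128, 129, 128, 128, 127, 127, 127, 126, 127, 127, 127, 128, 126, 115, 104, 101, 100, 100, 100, 101, 100, 102, 113, 117, 107, 101, 98, 97, 97, 100, 115, 128, 134, 135, 136, 137, 137, 138, 134, 135, 136, 135, 137, 138, 135, 134, 136, 137, 136, 135, 135, 136, 137, 136, 135, 137, 139, 140, 140, 138, 137, 138, 156, 234, 250, 251, 250, 250, 250, 250, 250, 250, 249, 248, 246, 222, 237, 244, 205, 142, 128]
body0 [297.8 160.5] [339.  200.5]
lidtop [291.8 176.9] [345.  227.4]
```

Request:
drive_tool(
  travel=[
    [-0.05, -0.15, -0.2],
    [-0.15, -0.4, -0.4],
    [-0.295, -0.755, -0.65],
    [-0.295, -0.755, -0.65],
  ],
  rotation=[
    [0, 0, 0],
    [0, 0, 0],
    [0, 0, 0],
    [0, 0, 0],
  ],
)

```text
time: 19.1
ee_pos: [0.5001, -0.1482, 0.2524]
tool_rot: [0.98, 0.198, -0.0, 0.001]
force: [1.4, 0.1, 0.2]
grip_width: 0.0922
grasp_force: 0.0
```

Request:
drive_tool(
  travel=[
    [-0.1, -0.25, 0],
    [-0.2, -0.5, 0],
    [-0.295, -0.755, 0],
    [-0.295, -0.755, 0],
    [-0.295, -0.755, 0],
    [-0.295, -0.755, 0],
  ],
  rotation=[
    [0, 0, 0],
    [0, 0, 0],
    [0, 0, 0],
    [0, 0, 0],
    [0, 0, 0],
    [0, 0, 0],
  ],
)

```text
time: 19.7
ee_pos: [0.4346, -0.0833, 0.2504]
tool_rot: [0.981, 0.195, 0.0, -0.0]
force: [0.2, 0.9, 0.0]
grip_width: 0.0914
grasp_force: 0.0
```

Run:
```python
from h import *
c,s=look("w11"); print(s["time"],s["ee_pos"])
hsv=cv2.cvtColor(c["img"],cv2.COLOR_BGR2HSV)
o=np.hstack([cv2.resize(c["img"][90:250,240:420],None,fx=2.2,fy=2.2,interpolation=2),cv2.resize(cv2.imread("pics/w10.png")[90:250,240:420],None,fx=2.2,fy=2.2,interpolation=2)])
cv2.imwrite("pics/w11c.png",o)
```

```text
19.7 [ 0.43457732 -0.08329203  0.25044242]
```

View pics/w11c.png

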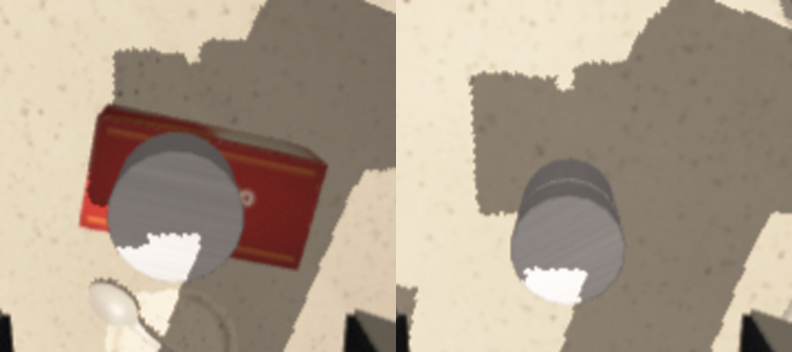

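Run:
```python
from h import *
import pickle
c,s=pickle.load(open("pics/w11.pkl","rb"))
g=cv2.cvtColor(c["img"],6).astype(int)
print("row188",g[188,284:296].tolist(),g[188,344:356].tolist()); print("col319",g[152:164,319].tolist(),g[212:224,319].tolist())
f=lambda x,y:np.array([x/2.2+240,y/2.2+90]); M=np.array([-.0005,.0012,0])
w=cast(c,[f(107,216),f(243,216),f(175,151),f(175,282),f(175,216.5)],.12,s)+M; print(w.round(4)); T=(w[:4].mean(0)+w[4])/2; print(T, shift(s,[T[0],T[1],.092]))
P=[f(98,115),f(327,165),f(298,268),f(80,226)]
w=cast(c,P,.062,s)[:,:2]+M[:2]; d=w[0]+w[3]-w[1]-w[2];e=w[0]+w[1]-w[2]-w[3]; print("tea",w.round(3).tolist(),w.mean(0),np.degrees(np.arctan2(d[1],d[0])),np.degrees(np.arctan2(e[1],e[0])),np.linalg.norm(d)/2,np.linalg.norm(e)/2)
```

```text
row188 [124, 119, 115, 113, 106, 115, 121, 122, 122, 121, 121, 122] [119, 119, 120, 119, 120, 115, 90, 63, 57, 55, 56, 57]
col319 [88, 88, 88, 88, 88, 89, 94, 111, 118, 118, 117, 118] [240, 240, 242, 241, 238, 233, 221, 213, 213, 225, 238, 240]
[[ 0.4206 -0.0527  0.12  ]
 [ 0.4452 -0.1123  0.12  ]
 [ 0.4617 -0.0706  0.12  ]
 [ 0.4017 -0.0953  0.12  ]
 [ 0.4327 -0.0826  0.12  ]]
[ 0.43247145 -0.08264877  0.12      ] [-0.015 -0.011  1.32 ]
tea [[0.454, -0.028], [0.477, -0.156], [0.415, -0.167], [0.391, -0.041]] [ 0.43407511 -0.09803929] 100.54112540412451 10.968881665306835 0.12903031920660699 0.06338930738169118
```

Request:
drive_tool(
  travel=[
    [-0.015, -0.01, 0.3],
    [-0.015, -0.01, 0.6],
    [-0.015, -0.01, 0.8],
    [-0.015, -0.01, 0.8],
    [-0.015, -0.01, 0.8],
  ],
  rotation=[
    [0, 0, 0],
    [0, 0, 0],
    [0, 0, 0],
    [0, 0, 0],
    [0, 0, 0],
  ],
)

```text
time: 20.25
ee_pos: [0.4325, -0.0816, 0.1547]
tool_rot: [0.981, 0.196, -0.0, -0.001]
force: [0.2, 0.7, -0.3]
grip_width: 0.0919
grasp_force: 0.0
```

Request:
drive_tool(
  travel=[
    [0, 0, 0.15],
    [0, 0, 0.35],
    [0, 0, 0.5],
    [0, 0, 0.58],
    [0, 0, 0.58],
    [0, 0, 0.58],
  ],
  rotation=[
    [0, 0, 0],
    [0, 0, 0],
    [0, 0, 0],
    [0, 0, 0],
    [0, 0, 0],
    [0, 0, 0],
  ],
)

```text
time: 20.85
ee_pos: [0.4332, -0.082, 0.0862]
tool_rot: [0.981, 0.196, 0.001, 0.0]
force: [0.5, 0.4, -0.3]
grip_width: 0.0916
grasp_force: 0.0
```

Request:
drive_tool(
  travel=[
    [0, 0, 0],
    [0, 0, 0],
    [0, 0, 0],
    [0, 0, 0],
    [0, 0, 0],
    [0, 0, 0],
    [0, 0, 0],
    [0, 0, 0],
    [0, 0, 0],
    [0, 0, 0],
  ],
  rotation=[
    [0, 0, 0],
    [0, 0, 0],
    [0, 0, 0],
    [0, 0, 0],
    [0, 0, 0],
    [0, 0, 0],
    [0, 0, 0],
    [0, 0, 0],
    [0, 0, 0],
    [0, 0, 0],
  ],
  hand=1,
  force=18,
)

```text
time: 21.85
ee_pos: [0.4323, -0.0821, 0.0855]
tool_rot: [0.981, 0.196, 0.0, 0.0]
force: [-1.2, -0.5, 5.4]
grip_width: 0.0653
grasp_force: 18.0
```

Request:
drive_tool(
  travel=[
    [0, 0, -0.1],
    [0, 0, -0.3],
    [0, 0, -0.6],
    [0, 0, -0.9],
    [0, 0, -0.9],
  ],
  rotation=[
    [0, 0, 0],
    [0, 0, 0],
    [0, 0, 0],
    [0, 0, 0],
    [0, 0, 0],
  ],
)

```text
time: 22.35
ee_pos: [0.4353, -0.0818, 0.1974]
tool_rot: [0.981, 0.196, 0.003, 0.002]
force: [-0.1, -0.9, -0.1]
grip_width: 0.0658
grasp_force: 18.0
```

Request:
drive_tool(
  travel=[
    [0.05, -0.12, -0.15],
    [0.15, -0.35, -0.35],
    [0.27, -0.62, -0.5],
    [0.365, -0.845, -0.5],
  ],
  rotation=[
    [0, 0, 0],
    [0, 0, 0],
    [0, 0, 0],
    [0, 0, 0],
  ],
)

```text
time: 22.75
ee_pos: [0.4347, 0.0304, 0.2551]
tool_rot: [0.981, 0.196, 0.002, 0.001]
force: [0.4, -0.2, -1.9]
grip_width: 0.0656
grasp_force: 18.0
```

Request:
drive_tool(
  travel=[
    [0.12, -0.28, 0],
    [0.24, -0.56, 0],
    [0.365, -0.845, 0],
  ],
  rotation=[
    [0, 0, 0],
    [0, 0, 0],
    [0, 0, 0],
  ],
)

```text
time: 23.05
ee_pos: [0.4344, 0.1399, 0.2527]
tool_rot: [0.981, 0.195, -0.0, 0.0]
force: [0.0, -1.0, -0.3]
grip_width: 0.0654
grasp_force: 18.0
```

Request:
drive_tool(
  travel=[
    [0.12, -0.28, 0],
    [0.24, -0.56, 0],
    [0.33, -0.76, 0],
    [0.365, -0.845, 0],
    [0.365, -0.845, 0],
    [0.365, -0.845, 0],
  ],
  rotation=[
    [0, 0, 0],
    [0, 0, 0],
    [0, 0, 0],
    [0, 0, 0],
    [0, 0, 0],
    [0, 0, 0],
  ],
)

```text
time: 23.65
ee_pos: [0.4361, 0.2489, 0.2525]
tool_rot: [0.981, 0.196, -0.001, 0.0]
force: [1.1, 0.3, -0.4]
grip_width: 0.0651
grasp_force: 18.0
```

Run:
```python
from h import *
import pickle
t=np.linspace(0,6.28,90); M=np.array([.0005,-.0012,0])
def rep(tag,s,c,cols,rows,can=(.439,.2495)):
    g=cv2.cvtColor(c["img"],6)
    print(tag,s["ee_pos"]);
    for u,a,b in cols: print(" col",u,a,g[a:b,u].tolist())
    for v,a,b in rows: print(" row",v,a,g[v,a:b].tolist())
    for nm,z,r in(("body0",0,.033),("shoulder",.034,.033),("neck",.034,.0265),("pottop",.084,.015)):
        q=proj(c,np.c_[can[0]+M[0]+r*np.cos(t),can[1]+M[1]+r*np.sin(t),z+0*t],s); print(" ",nm,q.min(0).round(1),q.max(0).round(1))
c,s=pickle.load(open("pics/w6.pkl","rb")); rep("w6",s,c,[(321,150,225)],[(188,285,355)])
c,s=look("w12"); rep("w12",s,c,[(321,120,250)],[(165,290,350)])
e=s["ee_pos"]; Rt=rot(s["tool_rot"])
for dx in(-.004,0,.004):
    bot=e+M+(Rt@np.c_[dx+.033*np.cos(t),.033*np.sin(t),.0235+0*t].T).T
    q=proj(c,bot,s); p=proj(c,bot+[0,0,.058],s); print(dx,"rim",q.min(0).round(1),q.max(0).round(1),"top",p.min(0).round(1))
```

```text
w6 [0.44178388 0.25242878 0.17910317]
 col 321 150 [126, 127, 126, 127, 127, 125, 109, 93, 88, 89, 91, 104, 117, 121, 120, 119, 118, 112, 98, 92, 92, 95, 98, 102, 113, 118, 105, 94, 92, 92, 94, 104, 98, 93, 102, 117, 122, 122, 122, 122, 122, 122, 122, 122, 122, 122, 122, 121, 122, 122, 122, 121, 122, 122, 122, 122, 121, 122, 121, 123, 121, 124, 158, 223, 197, 131, 165, 225, 230, 231, 234, 235, 235, 234, 235]
 row 188 285 [234, 220, 219, 233, 236, 235, 194, 129, 115, 117, 115, 112, 94, 96, 112, 120, 110, 89, 104, 114, 117, 113, 96, 87, 90, 91, 102, 114, 121, 122, 121, 120, 121, 123, 124, 122, 122, 123, 123, 122, 121, 120, 122, 122, 120, 117, 109, 96, 91, 95, 121, 235, 241, 224, 141, 105, 115, 115, 104, 94, 103, 119, 122, 122, 122, 151, 226, 233, 234, 234]
  body0 [294.9 152.5] [349.5 205.5]
  shoulder [292.2 157.6] [352.5 215.6]
  neck [298.2 163.6] [346.5 210.2]
  pottop [306.5 186.6] [338.8 217.2]
w12 [0.43614336 0.24892645 0.25253968]
 col 321 120 [127, 126, 125, 125, 124, 125, 125, 125, 123, 122, 123, 126, 127, 127, 126, 127, 128, 127, 126, 127, 124, 111, 95, 90, 98, 116, 121, 120
[... 387 characters left out ...]
117, 115, 115, 115, 116, 117, 117, 118, 121, 121, 122, 123, 122, 121, 119, 117, 117]
 row 165 290 [239, 239, 238, 236, 219, 156, 118, 116, 116, 114, 107, 95, 105, 119, 112, 113, 115, 116, 112, 90, 90, 107, 117, 120, 122, 122, 121, 121, 123, 122, 122, 123, 122, 122, 122, 123, 122, 120, 119, 114, 106, 91, 107, 115, 116, 111, 115, 114, 98, 99, 118, 122, 120, 119, 112, 122, 125, 125, 125, 126]
  body0 [298.3 138.1] [344.  183.3]
  shoulder [296.4 141.2] [346. 190.]
  neck [301.3 146.3] [341.1 185.4]
  pottop [308.4 162.6] [334.1 187.7]
-0.004 rim [273.3 190. ] [368.7 276.8] top [255.  226.1]
0 rim [273.  184.1] [369. 272.] top [254.4 218.1]
0.004 rim [272.7 178.2] [369.3 267.2] top [253.9 210. ]
```

Request:
drive_tool(
  travel=[
    [-0.006, -0.01, 0.2],
    [-0.006, -0.01, 0.5],
    [-0.006, -0.01, 0.75],
    [-0.006, -0.01, 0.95],
    [-0.006, -0.01, 1],
    [-0.006, -0.01, 1],
    [-0.006, -0.01, 1],
    [-0.006, -0.01, 1],
  ],
  rotation=[
    [0, 0, 0],
    [0, 0, 0],
    [0, 0, 0],
    [0, 0, 0],
    [0, 0, 0],
    [0, 0, 0],
    [0, 0, 0],
    [0, 0, 0],
  ],
)

```text
time: 24.5
ee_pos: [0.4366, 0.2506, 0.1345]
tool_rot: [0.981, 0.195, 0.001, -0.0]
force: [0.1, -0.8, -1.1]
grip_width: 0.0658
grasp_force: 18.0
```

Run:
```python
from h import *
t=np.linspace(0,6.28,90); M=np.array([.0005,-.0012,0]); can=(.434,.2493)
c,s=look("w13"); g=cv2.cvtColor(c["img"],6); print(s["ee_pos"],s["force"])
print(g[140:250,321].tolist())
for nm,z,r in(("body0",0,.033),("shoulder",.034,.033),("neck",.034,.0265)):
    p=np.c_[can[0]+M[0]+r*np.cos(t),can[1]+M[1]+r*np.sin(t),z+0*t]
    q=proj(c,p,s); print(" ",nm,q.min(0).round(1),q.max(0).round(1), (proj(c,p+[.00923,.00386,0],s).min(0)-q.min(0)).round(1))
e=s["ee_pos"]; Rt=rot(s["tool_rot"])
for dx in(-.004,0,.004):
    bot=e+M+(Rt@np.c_[dx+.033*np.cos(t),.033*np.sin(t),.0235+0*t].T).T
    q=proj(c,bot,s); p=proj(c,bot+[0,0,.058],s); print(dx,"rim",q.min(0).round(1),q.max(0).round(1),"top",p.min(0).round(1))
cv2.imwrite("pics/w13c.png",cv2.resize(c["img"][130:290,220:420],None,fx=4,fy=3.75,interpolation=2))
for v in (185,195): print(v,g[v,270:300].tolist(),g[v,340:372].tolist())
```

```text
[0.43660521 0.2506311  0.13452549] [ 0.08512681 -0.77463384 -1.08899843]
[122, 121, 122, 124, 127, 127, 126, 127, 126, 126, 126, 126, 126, 127, 126, 127, 126, 120, 100, 88, 89, 90, 91, 92, 112, 122, 121, 121, 121, 119, 118, 108, 95, 91, 94, 94, 96, 98, 102, 113, 121, 117, 101, 92, 92, 91, 91, 91, 90, 91, 90, 87, 88, 88, 88, 88, 88, 91, 91, 91, 88, 89, 88, 88, 87, 88, 88, 89, 90, 89, 88, 89, 89, 92, 92, 90, 88, 87, 87, 90, 103, 113, 121, 122, 120, 118, 116, 117, 117, 116, 118, 118, 119, 117, 116, 116, 116, 116, 117, 119, 119, 122, 122, 122, 122, 123, 122, 120, 118, 117]
  body0 [289.9 158. ] [352.2 217.8] [-0.3 -9.8]
  shoulder [286.2 164.7] [356.  230.9] [ -0.4 -10.9]
  neck [293.1 171.7] [349.1 224.8] [ -0.4 -10.8]
-0.004 rim [273.3 190. ] [368.7 276.8] top [254.9 225.7]
0 rim [273.  184.1] [369. 272.] top [254.4 217.7]
0.004 rim [272.7 178.1] [369.3 267.2] top [253.8 209.5]
185 [127, 128, 128, 128, 128, 129, 128, 129, 128, 128, 128, 128, 129, 128, 128, 127, 126, 126, 119, 101, 113, 115, 116, 116, 117, 116, 113, 100, 90, 90] [100, 97, 94, 91, 88, 93, 116, 122, 122, 121, 120, 121, 119, 107, 121, 125, 124, 126, 125, 126, 126, 125, 126, 126, 126, 126, 127, 126, 125, 123, 120, 115]
195 [127, 126, 126, 126, 127, 127, 128, 127, 127, 127, 126, 126, 126, 127, 128, 127, 125, 110, 110, 113, 116, 113, 105, 92, 88, 86, 87, 86, 87, 87] [88, 88, 88, 89, 88, 88, 88, 88, 90, 100, 116, 123, 122, 121, 119, 116, 124, 125, 126, 125, 125, 125, 126, 137, 201, 211, 206, 155, 138, 139, 202, 207]
```

View pics/w13c.png

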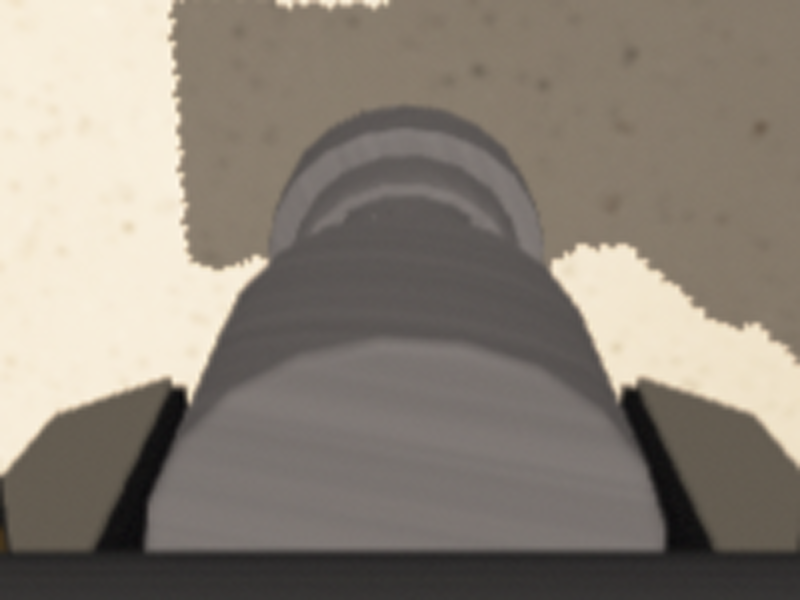

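Request:
drive_tool(
  travel=[
    [-0.015, 0, 0.07],
    [-0.015, 0, 0.15],
    [-0.015, 0, 0.22],
    [-0.015, 0, 0.29],
    [-0.015, 0, 0.35],
    [-0.015, 0, 0.39],
    [-0.015, 0, 0.39],
    [-0.015, 0, 0.39],
  ],
  rotation=[
    [0, 0, 0],
    [0, 0, 0],
    [0, 0, 0],
    [0, 0, 0],
    [0, 0, 0],
    [0, 0, 0],
    [0, 0, 0],
    [0, 0, 0],
  ],
)

```text
time: 25.35
ee_pos: [0.4339, 0.2498, 0.0863]
tool_rot: [0.981, 0.196, -0.0, -0.0]
force: [1.3, -0.8, -1.8]
grip_width: 0.0651
grasp_force: 18.0
```

Request:
drive_tool(
  travel=[
    [0.006, 0, 0.02],
    [0.006, 0, 0.05],
    [0.006, 0, 0.08],
    [0.006, 0, 0.11],
    [0.006, 0, 0.14],
    [0.006, 0, 0.16],
    [0.006, 0, 0.16],
  ],
  rotation=[
    [0, 0, 0],
    [0, 0, 0],
    [0, 0, 0],
    [0, 0, 0],
    [0, 0, 0],
    [0, 0, 0],
    [0, 0, 0],
  ],
)

```text
time: 26.05
ee_pos: [0.4344, 0.2498, 0.0667]
tool_rot: [0.981, 0.196, -0.0, 0.0]
force: [-0.1, 0.5, -0.0]
grip_width: 0.0653
grasp_force: 18.0
```

Request:
drive_tool(
  travel=[
    [0, 0, 0.02],
    [0, 0, 0.04],
    [0, 0, 0.055],
    [0, 0, 0.055],
    [0, 0, 0.055],
  ],
  rotation=[
    [0, 0, 0],
    [0, 0, 0],
    [0, 0, 0],
    [0, 0, 0],
    [0, 0, 0],
  ],
)

```text
time: 26.55
ee_pos: [0.4345, 0.2499, 0.0605]
tool_rot: [0.981, 0.196, -0.0, -0.0]
force: [-0.1, -0.4, -1.3]
grip_width: 0.0657
grasp_force: 18.0
```

Request:
drive_tool(
  travel=[
    [0, 0, 0.01],
    [0, 0, 0.015],
    [0, 0, 0.015],
  ],
  rotation=[
    [0, 0, 0],
    [0, 0, 0],
    [0, 0, 0],
  ],
)

```text
time: 26.85
ee_pos: [0.4346, 0.2498, 0.0587]
tool_rot: [0.981, 0.196, -0.0, 0.0]
force: [-0.7, 0.3, -1.1]
grip_width: 0.0657
grasp_force: 18.0
```

Request:
drive_tool(
  travel=[
    [0, 0, 0],
    [0, 0, 0],
    [0, 0, 0],
    [0, 0, 0],
    [0, 0, 0],
    [0, 0, -0.15],
    [0, 0, -0.5],
    [0, 0, -0.95],
    [0, 0, -0.95],
    [0, 0, -0.95],
  ],
  rotation=[
    [0, 0, 0],
    [0, 0, 0],
    [0, 0, 0],
    [0, 0, 0],
    [0, 0, 0],
    [0, 0, 0],
    [0, 0, 0],
    [0, 0, 0],
    [0, 0, 0],
    [0, 0, 0],
  ],
  hand=0,
)

```text
time: 27.85
ee_pos: [0.4357, 0.2502, 0.1742]
tool_rot: [0.981, 0.195, 0.002, 0.0]
force: [1.1, -0.7, 0.3]
grip_width: 0.0917
grasp_force: 0.0
```

Run:
```python
from h import *
t=np.linspace(0,6.28,90); M=np.array([.0005,-.0012,0]); can=(.434,.2493)
c,s=look("w14"); g=cv2.cvtColor(c["img"],6); print(s["ee_pos"],s["joint_pos"])
print(g[140:200,321].tolist(),g[215:235,321].tolist()); print(g[195,280:296].tolist(),g[195,345:362].tolist())
for nm,z,r in(("body0",0,.033),("lidtop",.092,.033)):
    q=proj(c,np.c_[can[0]+M[0]+r*np.cos(t),can[1]+M[1]+r*np.sin(t),z+0*t],s); print(" ",nm,q.min(0).round(1),q.max(0).round(1))
```

```text
[0.43570209 0.2501781  0.17418738] [ 0.25765503  0.45590635 -1.0276983   1.95646725  0.47080504  0.98773222
 -2.17080826]
[127, 126, 126, 126, 127, 127, 127, 127, 127, 125, 117, 98, 89, 89, 90, 98, 114, 106, 92, 88, 88, 88, 88, 88, 89, 89, 88, 89, 91, 109, 119, 120, 118, 118, 117, 118, 118, 116, 116, 118, 119, 123, 123, 122, 121, 119, 117, 117, 116, 116, 117, 117, 116, 118, 120, 120, 120, 120, 118, 119] [120, 120, 126, 155, 224, 240, 242, 244, 244, 242, 241, 243, 241, 240, 240, 240, 239, 239, 240, 240]
[234, 237, 237, 237, 232, 146, 120, 121, 121, 122, 121, 121, 121, 121, 121, 119] [116, 115, 116, 115, 116, 116, 115, 116, 116, 115, 117, 166, 226, 233, 232, 232, 229]
  body0 [293.1 151.1] [348.6 204.9]
  lidtop [283.7 168. ] [358.3 238.4]
```

Request:
drive_tool(
  travel=[
    [-0.06, 0.15, -0.2],
    [-0.18, 0.45, -0.4],
    [-0.3, 0.75, -0.6],
    [-0.373, 0.892, -0.6],
  ],
  rotation=[
    [0, 0, 0],
    [0, 0, 0],
    [0, 0, 0],
    [0, 0, 0],
  ],
)

```text
time: 28.3
ee_pos: [0.4352, 0.1306, 0.2452]
tool_rot: [0.981, 0.194, 0.0, 0.001]
force: [-0.2, -0.6, -0.7]
grip_width: 0.0916
grasp_force: 0.0
```

Request:
drive_tool(
  travel=[
    [-0.12, 0.3, 0],
    [-0.25, 0.6, 0],
    [-0.373, 0.892, 0],
  ],
  rotation=[
    [0, 0, 0],
    [0, 0, 0],
    [0, 0, 0],
  ],
)

```text
time: 28.6
ee_pos: [0.4326, 0.0159, 0.2433]
tool_rot: [0.981, 0.196, -0.001, -0.0]
force: [0.8, -0.4, -0.4]
grip_width: 0.0921
grasp_force: 0.0
```

Request:
drive_tool(
  travel=[
    [-0.12, 0.3, 0],
    [-0.25, 0.6, 0],
    [-0.373, 0.892, 0],
    [-0.373, 0.892, 0],
    [-0.373, 0.892, 0],
    [-0.373, 0.892, 0],
    [-0.373, 0.892, 0],
    [-0.373, 0.892, 0],
    [-0.373, 0.892, 0],
    [-0.373, 0.892, 0],
  ],
  rotation=[
    [0, 0, 0],
    [0, 0, 0],
    [0, 0, 0.14],
    [0, 0, 0.28],
    [0, 0, 0.42],
    [0, 0, 0.56],
    [0, 0, 0.7],
    [0, 0, 0.85],
    [0, 0, 0.85],
    [0, 0, 0.85],
  ],
)

```text
time: 29.6
ee_pos: [0.433, -0.098, 0.2437]
tool_rot: [0.97, -0.244, -0.001, -0.0]
force: [-0.0, 0.6, 0.2]
grip_width: 0.0921
grasp_force: 0.0
```

Run:
```python
from h import *
s=telemetry.sense(); Rt=rot(s["tool_rot"]); print(s["ee_pos"],s["joint_pos"],np.degrees(np.arctan2(Rt[1,0],Rt[0,0])))
```

```text
[ 0.43298368 -0.09802433  0.24370775] [ 1.04375122  0.16124768 -0.95141995  2.00851948  0.15079478  1.04588913
 -2.04106813] -28.219751265157807
```

Request:
drive_tool(
  travel=[
    [0, 0, 0],
    [0, 0, 0],
    [0, 0, 0],
    [0, 0, 0],
    [0, 0, 0],
    [0, 0, 0],
  ],
  rotation=[
    [0, 0, -0.14],
    [0, 0, -0.28],
    [0, 0, -0.42],
    [0, 0, -0.56],
    [0, 0, -0.7],
    [0, 0, -0.716],
  ],
)

```text
time: 30.2
ee_pos: [0.4334, -0.0982, 0.2442]
tool_rot: [0.992, 0.129, -0.0, -0.0]
force: [0.2, 0.6, 0.4]
grip_width: 0.0917
grasp_force: 0.0
```

Request:
drive_tool(
  travel=[
    [0, 0, 0],
    [0, 0, 0],
    [0, 0, 0],
    [0, 0, 0],
    [0, 0, 0],
    [0, 0, 0],
  ],
  rotation=[
    [0, 0, -0.14],
    [0, 0, -0.28],
    [0, 0, -0.42],
    [0, 0, -0.56],
    [0, 0, -0.7],
    [0, 0, -0.716],
  ],
)

```text
time: 30.8
ee_pos: [0.4335, -0.0982, 0.2444]
tool_rot: [0.877, 0.481, -0.0, -0.0]
force: [0.9, 0.0, 0.3]
grip_width: 0.0918
grasp_force: 0.0
```

Request:
drive_tool(
  travel=[
    [0, 0, 0],
    [0, 0, 0],
    [0, 0, 0],
    [0, 0, 0],
    [0, 0, 0],
    [0, 0, 0],
    [0, 0, 0],
    [0, 0, 0],
  ],
  rotation=[
    [0, 0, -0.14],
    [0, 0, -0.28],
    [0, 0, -0.42],
    [0, 0, -0.56],
    [0, 0, -0.7],
    [0, 0, -0.716],
    [0, 0, -0.716],
    [0, 0, -0.716],
  ],
)

```text
time: 31.6
ee_pos: [0.4337, -0.0982, 0.2447]
tool_rot: [0.641, 0.767, -0.0, -0.0]
force: [0.5, -0.1, 0.0]
grip_width: 0.0919
grasp_force: 0.0
```

```bash
cat > tea.py <<'E'
from h import *
import sys
c,s=look(sys.argv[1]); Rt=rot(s["tool_rot"]); print(s["ee_pos"],s["joint_pos"].round(2),np.degrees(np.arctan2(Rt[1,0],Rt[0,0])))
hsv=cv2.cvtColor(c["img"],cv2.COLOR_BGR2HSV); m=cv2.inRange(hsv,(0,130,40),(9,255,255))|cv2.inRange(hsv,(172,130,40),(180,255,255))
k=max(cv2.findContours(m,0,2)[0],key=cv2.contourArea); a=cv2.approxPolyDP(k,4,True)[:,0]; print(a.tolist())
w=cast(c,k[:,0],.062,s)[:,:2]-Rt[:2,1]*.0013; print(cv2.minAreaRect((w*1000).astype(np.float32)))
print((cast(c,a,.062,s)[:,:2]-Rt[:2,1]*.0013).round(3).tolist())
cv2.imwrite(f"pics/{sys.argv[1]}c.png",c["img"])
E
python3 tea.py w15
```

```text
[ 0.43374371 -0.09819857  0.24466434] [ 1.36  0.34 -1.39  2.    0.38  1.11 -0.02] 100.20103708983746
[[343, 117], [294, 120], [297, 223], [345, 223], [348, 120]]
((432.23443603515625, -96.79949951171875), (64.90241241455078, 131.2556610107422), 10.14608383178711)
[[0.446, -0.028], [0.391, -0.041], [0.414, -0.167], [0.474, -0.156], [0.452, -0.03]]
```

Request:
drive_tool(
  travel=[
    [0, 0, 0.3],
    [0, 0, 0.6],
    [0, 0, 0.9],
    [0, 0, 0.9],
    [0, 0, 0.9],
  ],
  rotation=[
    [0, 0, 0],
    [0, 0, 0],
    [0, 0, 0],
    [0, 0, 0],
    [0, 0, 0],
  ],
)

```text
time: 32.15
ee_pos: [0.4339, -0.0975, 0.1373]
tool_rot: [0.64, 0.769, 0.0, -0.0]
force: [-0.7, 0.3, 0.6]
grip_width: 0.0918
grasp_force: 0.0
```

```bash
python3 tea.py w16
python3 - <<'E'
import cv2
g=cv2.imread("pics/w16.png"); print(g[180,260:300].tolist(),g[180,345:385].tolist())
E
```

```text
[ 0.43390171 -0.09753257  0.13726716] [ 1.14  0.49 -1.17  2.11  0.57  0.91 -0.18] 100.44524434873271
[[288, 124], [281, 129], [287, 270], [354, 270], [361, 130], [352, 123]]
((432.2545166015625, -96.89441680908203), (64.66072845458984, 133.55911254882812), 10.456905364990234)
[[0.395, -0.037], [0.39, -0.041], [0.413, -0.167], [0.475, -0.156], [0.453, -0.031], [0.444, -0.027]]
[[172, 197, 217], [117, 134, 147], [128, 146, 159], [132, 151, 165], [128, 147, 161], [101, 116, 127], [96, 109, 120], [96, 110, 119], [96, 109, 119], [97, 110, 119], [95, 109, 119], [99, 113, 123], [123, 141, 154], [123, 141, 155], [98, 112, 123], [94, 107, 119], [95, 108, 119], [95, 108, 119], [95, 108, 119], [94, 108, 118], [95, 109, 120], [92, 105, 120], [66, 76, 140], [60, 67, 196], [57, 64, 204], [56, 64, 205], [56, 67, 208], [59, 77, 217], [64, 92, 224], [67, 108, 231], [72, 126, 237], [70, 119, 235], [65, 95, 227], [59, 71, 219], [58, 66, 219], [59, 67, 220], [59, 69, 221], [59, 68, 221], [60, 68, 222], [60, 69, 222]] [[59, 67, 224], [58, 67, 223], [59, 68, 223], [59, 69, 222], [61, 76, 224], [64, 87, 227], [66, 102, 231], [71, 121, 237], [74, 133, 239], [67, 109, 232], [61, 80, 222], [58, 68, 216], [55, 63, 207], [42, 49, 139], [94, 108, 184], [165, 189, 216], [175, 201, 220], [174, 200, 219], [174, 201, 219], [176, 203, 220], [175, 201, 219], [175, 200, 219], [174, 199, 218], [171, 197, 216], [171, 196, 215], [167, 192, 211], [166, 190, 208], [165, 189, 208], [169, 195, 214], [175, 200, 219], [175, 201, 219], [175, 202, 220], [177, 203, 221], [176, 202, 221], [177, 203, 221], [177, 203, 221], [177, 203, 221], [177, 203, 221], [178, 204, 222], [177, 204, 222]]
```

View pics/w16c.png

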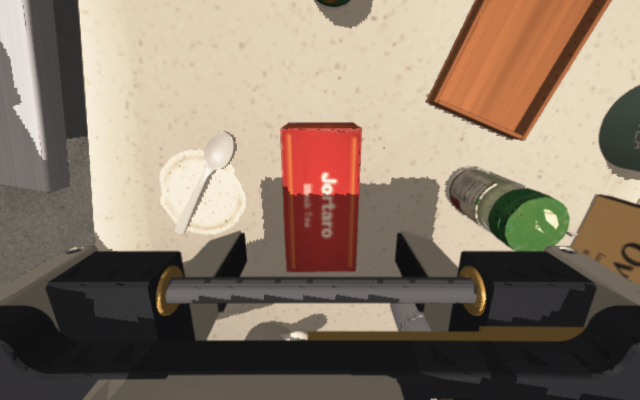

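The box lies squarely between the fingers (columns 281 to 361) and nothing is in the way. I grip it and lift.

Request:
drive_tool(
  travel=[
    [0, 0, 0.2],
    [0, 0, 0.45],
    [0, 0, 0.7],
    [0, 0, 0.85],
    [0, 0, 0.88],
    [0, 0, 0.88],
    [0, 0, 0.88],
  ],
  rotation=[
    [0, 0, 0],
    [0, 0, 0],
    [0, 0, 0],
    [0, 0, 0],
    [0, 0, 0],
    [0, 0, 0],
    [0, 0, 0],
  ],
)

```text
time: 32.9
ee_pos: [0.4354, -0.0986, 0.0328]
tool_rot: [0.64, 0.768, 0.001, 0.001]
force: [0.1, -0.5, 0.4]
grip_width: 0.092
grasp_force: 0.0
```

Request:
drive_tool(
  travel=[
    [0, 0, 0],
    [0, 0, 0],
    [0, 0, 0],
    [0, 0, 0],
    [0, 0, 0],
    [0, 0, 0],
    [0, 0, 0],
    [0, 0, 0],
    [0, 0, 0],
  ],
  rotation=[
    [0, 0, 0],
    [0, 0, 0],
    [0, 0, 0],
    [0, 0, 0],
    [0, 0, 0],
    [0, 0, 0],
    [0, 0, 0],
    [0, 0, 0],
    [0, 0, 0],
  ],
  hand=1,
  force=25,
)

```text
time: 33.8
ee_pos: [0.434, -0.0984, 0.0315]
tool_rot: [0.64, 0.769, -0.0, 0.0]
force: [-1.1, -0.8, 7.1]
grip_width: 0.0694
grasp_force: 25.0
```

Request:
drive_tool(
  travel=[
    [0, 0, -0.1],
    [0, 0, -0.3],
    [0, 0, -0.6],
    [0, 0, -0.95],
    [0, 0, -0.95],
    [0, 0, -0.95],
  ],
  rotation=[
    [0, 0, 0],
    [0, 0, 0],
    [0, 0, 0],
    [0, 0, 0],
    [0, 0, 0],
    [0, 0, 0],
  ],
)

```text
time: 34.4
ee_pos: [0.4337, -0.0988, 0.1457]
tool_rot: [0.64, 0.768, -0.0, 0.001]
force: [-1.3, -0.9, -4.1]
grip_width: 0.0694
grasp_force: 25.0
```

Request:
drive_tool(
  travel=[
    [0, 0, -0.25],
    [0.1, 0.12, -0.45],
    [0.3, 0.37, -0.45],
    [0.5, 0.62, -0.45],
    [0.59, 0.73, -0.45],
  ],
  rotation=[
    [0, 0, 0],
    [0, 0, 0],
    [0, 0, 0],
    [0, 0, 0],
    [0, 0, 0],
  ],
)

```text
time: 34.9
ee_pos: [0.5077, -0.0097, 0.198]
tool_rot: [0.639, 0.769, 0.001, -0.001]
force: [-0.5, -0.1, -2.2]
grip_width: 0.0694
grasp_force: 25.0
```

Request:
drive_tool(
  travel=[
    [0.15, 0.2, 0],
    [0.3, 0.4, 0],
    [0.45, 0.58, 0],
    [0.56, 0.7, 0],
    [0.59, 0.73, 0],
    [0.59, 0.73, 0],
    [0.59, 0.73, 0],
    [0.59, 0.73, 0],
  ],
  rotation=[
    [0, 0, 0.07],
    [0, 0, 0.16],
    [0, 0, 0.25],
    [0, 0, 0.33],
    [0, 0, 0.363],
    [0, 0, 0.363],
    [0, 0, 0.363],
    [0, 0, 0.363],
  ],
)

```text
time: 35.7
ee_pos: [0.5795, 0.0718, 0.1981]
tool_rot: [0.773, 0.634, -0.001, -0.0]
force: [-0.6, -1.1, -2.9]
grip_width: 0.0693
grasp_force: 25.0
```

```bash
cat > tr.py <<'E'
from h import *
import sys
c,s=look(sys.argv[1]); Rt=rot(s["tool_rot"]); print(s["ee_pos"],s["force"],s["joint_pos"].round(2),np.degrees(np.arctan2(Rt[1,0],Rt[0,0])))
hsv=cv2.cvtColor(c["img"],cv2.COLOR_BGR2HSV); 
for n,m in(("red",cv2.inRange(hsv,(0,150,40),(7,255,255))|cv2.inRange(hsv,(172,150,40),(180,255,255))),("brown",cv2.inRange(hsv,(8,100,30),(20,255,255)))):
    m[245:]=0
    k=max(cv2.findContours(m,0,2)[0],key=cv2.contourArea); a=cv2.approxPolyDP(k,4,True)[:,0]; print(n,cv2.contourArea(k),a.tolist())
# predicted tray outline (top edge, outer)
ang=np.radians(78.5); L=np.array([np.cos(ang),np.sin(ang)]); W=np.array([L[1],-L[0]])
C=np.array([.5815,.0735])+Rt[:2,1]*.0013
P=[C+L*a*.08+W*b*.048 for a,b in((1,-1),(1,1),(-1,1),(-1,-1))]
print("pred tray",proj(c,np.c_[P,[.022]*4],s).round(1).tolist())
B=s["ee_pos"]+Rt[:,1]*.0013+Rt[:,0]*.0018
print("pred box bottom",proj(c,[B+Rt[:,0]*a*.0665+Rt[:,1]*b*.035+[0,0,-.0315] for a,b in((1,-1),(1,1))],s).round(1).tolist(),"top",proj(c,[B+Rt[:,0]*a*.0665+Rt[:,1]*b*.035+[0,0,.0305] for a,b in((1,-1),(1,1))],s).round(1).tolist())
E
python3 tr.py w17
```

```text
[0.57951262 0.07181022 0.19805045] [-0.5789343  -1.07972294 -2.85790321] [ 0.56  0.58 -0.99  1.74  0.53  1.13 -0.8 ] 78.66988231160967
red 12001.0 [[392, 147], [385, 142], [252, 145], [256, 244], [266, 244], [260, 164], [264, 156], [272, 244], [290, 244], [293, 239], [321, 244], [320, 228], [327, 220], [336, 224], [333, 231], [350, 234], [340, 244], [374, 244], [382, 162], [378, 244], [386, 244]]
brown 2133.0 [[279, 106], [280, 131], [363, 130], [364, 105]]
pred tray [[279.9, 103.1], [367.0, 103.3], [360.4, 235.1], [285.2, 234.9]]
pred box bottom [[267.7, 126.5], [377.0, 126.4]] top [[242.5, 137.9], [403.4, 137.8]]
```

Request:
drive_tool(
  travel=[
    [0, 0, 0.2],
    [0, 0, 0.5],
    [0, 0, 0.75],
    [0, 0, 0.9],
    [0, 0, 0.9],
    [0, 0, 0.9],
  ],
  rotation=[
    [0, 0, 0],
    [0, 0, 0],
    [0, 0, 0],
    [0, 0, 0],
    [0, 0, 0],
    [0, 0, 0],
  ],
)

```text
time: 36.35
ee_pos: [0.5809, 0.073, 0.0918]
tool_rot: [0.774, 0.634, 0.0, -0.0]
force: [0.9, 0.3, -2.6]
grip_width: 0.0694
grasp_force: 25.0
```

```bash
python3 tr.py w18
```

```text
[0.5808952  0.07296392 0.09183132] [ 0.89027591  0.29672637 -2.58132672] [ 0.48  0.7  -0.89  1.81  0.66  0.96 -0.89] 78.65374633296113
red 11990.5 [[392, 147], [385, 142], [252, 145], [257, 147], [250, 150], [256, 244], [266, 244], [260, 168], [264, 156], [271, 244], [290, 244], [293, 239], [321, 244], [320, 227], [326, 220], [336, 224], [333, 231], [350, 234], [340, 244], [374, 244], [381, 162], [378, 244], [386, 244]]
brown 2855.0 [[258, 109], [260, 138], [270, 131], [369, 130], [381, 136], [382, 108]]
pred tray [[259.1, 105.6], [386.5, 105.9], [374.0, 287.1], [270.2, 287.0]]
pred box bottom [[267.6, 126.6], [376.9, 126.5]] top [[242.7, 137.8], [403.6, 137.6]]
```

Request:
drive_tool(
  travel=[
    [0, -0.01, 0.1],
    [0, -0.01, 0.2],
    [0, -0.01, 0.3],
    [0, -0.01, 0.37],
    [0, -0.01, 0.42],
    [0, -0.01, 0.42],
    [0, -0.01, 0.42],
  ],
  rotation=[
    [0, 0, 0],
    [0, 0, 0],
    [0, 0, 0],
    [0, 0, 0],
    [0, 0, 0],
    [0, 0, 0],
    [0, 0, 0],
  ],
)

```text
time: 37.1
ee_pos: [0.5793, 0.0734, 0.0407]
tool_rot: [0.773, 0.634, 0.0, -0.0]
force: [-0.3, -0.4, -3.8]
grip_width: 0.0692
grasp_force: 25.0
```

Request:
drive_tool(
  travel=[
    [0, 0, 0.015],
    [0, 0, 0.03],
    [0, 0, 0.03],
    [0, 0, 0.03],
  ],
  rotation=[
    [0, 0, 0],
    [0, 0, 0],
    [0, 0, 0],
    [0, 0, 0],
  ],
)

```text
time: 37.5
ee_pos: [0.5793, 0.073, 0.0372]
tool_rot: [0.774, 0.634, 0.0, 0.0]
force: [-1.2, 0.3, -3.7]
grip_width: 0.069
grasp_force: 25.0
```

Still free, with about 1.5 mm to go. I lower a little further, release and lift away.

Request:
drive_tool(
  travel=[
    [0, 0, 0.01],
    [0, 0, 0.012],
    [0, 0, 0.012],
    [0, 0, 0.012],
  ],
  rotation=[
    [0, 0, 0],
    [0, 0, 0],
    [0, 0, 0],
    [0, 0, 0],
  ],
)

```text
time: 37.9
ee_pos: [0.5792, 0.0731, 0.0357]
tool_rot: [0.774, 0.634, 0.0, 0.0]
force: [0.5, -0.6, -3.2]
grip_width: 0.0691
grasp_force: 25.0
```

Request:
drive_tool(
  travel=[
    [0, 0, 0],
    [0, 0, 0],
    [0, 0, 0],
    [0, 0, 0],
    [0, 0, 0],
    [0, 0, -0.15],
    [0, 0, -0.5],
    [0, 0, -0.95],
    [0, 0, -0.95],
  ],
  rotation=[
    [0, 0, 0],
    [0, 0, 0],
    [0, 0, 0],
    [0, 0, 0],
    [0, 0, 0],
    [0, 0, 0],
    [0, 0, 0],
    [0, 0, 0],
    [0, 0, 0],
  ],
  hand=0,
)

```text
time: 38.8
ee_pos: [0.5832, 0.0753, 0.1572]
tool_rot: [0.773, 0.634, 0.005, 0.003]
force: [-0.4, -0.2, 0.0]
grip_width: 0.0917
grasp_force: 0.0
```

Request:
drive_tool(
  travel=[
    [0, 0, -0.3],
    [0, 0, -0.6],
    [0, 0, -0.9],
    [0, 0, -0.9],
    [0, 0, -0.9],
    [0, 0, -0.9],
  ],
  rotation=[
    [0, 0, 0],
    [0, 0, 0],
    [0, 0, 0],
    [0, 0, 0],
    [0, 0, 0],
    [0, 0, 0],
  ],
)

```text
time: 39.4
ee_pos: [0.5785, 0.0726, 0.257]
tool_rot: [0.773, 0.634, -0.001, -0.0]
force: [-0.5, -0.7, -1.4]
grip_width: 0.0919
grasp_force: 0.0
```

```bash
python3 tr.py w19
python3 - <<'E'
from h import *
import pickle
c,s=pickle.load(open("pics/w19.pkl","rb")); Rt=rot(s["tool_rot"])
hsv=cv2.cvtColor(c["img"],cv2.COLOR_BGR2HSV)
m=cv2.inRange(hsv,(0,150,40),(7,255,255))|cv2.inRange(hsv,(172,150,40),(180,255,255)); m2=cv2.inRange(hsv,(0,90,30),(20,255,255))
for n,mm,z in(("box",m,.066),("tray+box",m2,.022)):
    k=max(cv2.findContours(mm,0,2)[0],key=cv2.contourArea); print(n,cv2.minAreaRect(((cast(c,k[:,0],z,s)[:,:2]-Rt[:2,1]*.0013)*1000).astype(np.float32)))
c=camera("scene"); cv2.imwrite("pics/scene1.png",c["img"]); c=camera("top"); cv2.imwrite("pics/top1.png",c["img"])
for n in("scene","top"):
    d=np.abs(cv2.imread(f"pics/{n}0.png").astype(int)-cv2.imread(f"pics/{n}1.png")).max(2)>50
    st=cv2.connectedComponentsWithStats(d.astype(np.uint8))[2]; print(n,[r.tolist() for r in st[1:] if r[4]>15])
E
```

```text
[0.57848353 0.07263348 0.25699111] [-0.45581037 -0.73840571 -1.41466953] [ 0.59  0.52 -1.04  1.68  0.47  1.22 -0.76] 78.66711984611769
red 5346.0 [[298, 116], [297, 217], [343, 220], [349, 119]]
brown 2126.0 [[287, 105], [291, 217], [296, 217], [293, 119], [298, 115], [350, 119], [347, 217], [354, 217], [358, 105]]
pred tray [[286.9, 103.5], [360.8, 103.7], [355.8, 217.9], [290.6, 217.8]]
pred box bottom [[267.6, 126.5], [377.0, 126.4]] top [[242.6, 137.9], [403.5, 137.8]]
box ((578.6898803710938, 74.80122375488281), (131.35427856445312, 65.65511322021484), 78.6288070678711)
tray+box ((579.3314208984375, 70.47888946533203), (163.33316040039062, 95.40663146972656), 78.67314910888672)
scene [[259, 0, 16, 2, 26], [568, 0, 72, 136, 6648], [261, 13, 44, 59, 2054], [266, 74, 44, 48, 1323], [558, 74, 19, 25, 149], [542, 100, 49, 76, 1605], [306, 122, 10, 14, 100], [595, 134, 33, 13, 137], [278, 136, 29, 16, 244], [625, 136, 15, 16, 194], [586, 148, 36, 18, 276], [278, 158, 21, 10, 86], [381, 164, 16, 10, 97], [373, 171, 16, 31, 183], [333, 172, 7, 7, 31], [537, 172, 103, 117, 3098], [390, 1
[... 947 characters left out ...]
9, 187, 10, 10, 36], [320, 204, 15, 20, 121], [332, 216, 50, 32, 624], [232, 219, 21, 25, 147], [347, 219, 17, 18, 155], [342, 221, 21, 21, 111], [410, 221, 35, 29, 487], [226, 222, 16, 18, 110], [351, 226, 9, 8, 24], [348, 247, 112, 72, 2528], [555, 270, 85, 46, 2358], [467, 273, 7, 5, 22], [473, 281, 7, 7, 16], [488, 295, 39, 21, 429], [404, 296, 98, 75, 3836], [608, 314, 17, 17, 89], [336, 333, 43, 13, 417], [327, 338, 7, 5, 22], [465, 340, 53, 33, 904], [516, 340, 11, 6, 31], [508, 343, 92, 57, 3110], [360, 344, 19, 38, 439], [309, 348, 8, 12, 49], [351, 383, 10, 13, 47], [432, 384, 10, 5, 23], [411, 387, 26, 13, 127], [447, 386, 9, 6, 39], [456, 388, 25, 12, 107], [369, 397, 12, 3, 27]]
```

```bash
python3 -c "
from cell import job
print(job.finish_job())"
```

```text
the job is handed in; nothing more can be done
None
```

The job is handed in at about 39 s: by my camera and position readings, the pot is in the wide canister, both lids are fully down, and the tea box lies flat in the tray. No verdict came back. The pot stands close to one inner wall of its canister (about 7 mm off centre by estimate, limit 12 mm), and I did not re-measure the jars at the end.

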